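# Recharge the washer's anti-limescale feeder

## Task

Recharge the washer's anti-limescale feeder: put the spent grey cartridges from its pockets into the green tub and stand every blue cartridge from the counter in a pocket of its own, pushed fully home with the stem up, then take the rinsed white cover from the draining rack and set it over them, rim down and boss up, flat on the deck between the steel lugs. Swing the clamp arm over the cover to its stop and turn the red torque knob clockwise until its clutch first slips, then stop at once (a tenth of a turn of slip at most) so that the foot stays clamped on the boss. Leave the things standing around undisturbed.

Things in the scene. Friction and masses are not known exactly. Their poses are not given: they have to be found in the camera images.
- feeder: Fixed grey block, 190 x 190 x 60 mm high; origin under its centre, z up. Its flat top is the deck, with four pockets at x, y = +-27 mm. Six steel lugs 7 mm high on the deck, inner faces on a 159 mm circle. On its +y side a 45 mm ledge with a pivot post (28 mm diameter, at x 0, y 105 mm) for the clamp arm; two brass pipe stubs low on its -y side.
- seat (a point): Centre of the deck, 60 mm above the counter: where the centre of the cover's rim belongs. Axes as the feeder's.
- pocket0 (a point): Centre of the floor of a pocket (42 mm diameter, 24 mm deep, mouth bevelled 2 mm); z up. At +x, +y of the feeder.
- pocket1 (a point): Centre of the floor of a pocket (42 mm diameter, 24 mm deep, mouth bevelled 2 mm); z up. At +x, -y.
- pocket2 (a point): Centre of the floor of a pocket (42 mm diameter, 24 mm deep, mouth bevelled 2 mm); z up. At -x, +y.
- pocket3 (a point): Centre of the floor of a pocket (42 mm diameter, 24 mm deep, mouth bevelled 2 mm); z up. At -x, -y.
- cart0: Loose blue cartridge, 60 g, or None if absent (2 to 4 are present): a cup of 36 mm diameter and 28 mm height (foot tapered to 28 mm over its lowest 6 mm) with a white stem of 16 mm diameter and 18 mm height on top (46 mm in all). Origin under its centre, z along the stem. Starts upright on the counter. Home in a pocket, its origin is on the floor and the stem top 22 mm above the deck.
- cart1: Loose blue cartridge, 60 g, or None if absent (2 to 4 are present): a cup of 36 mm diameter and 28 mm height (foot tapered to 28 mm over its lowest 6 mm) with a white stem of 16 mm diameter and 18 mm height on top (46 mm in all). Origin under its centre, z along the stem. Starts upright on the counter. Home in a pocket, its origin is on the floor and the stem top 22 mm above the deck.
- cart2: Loose blue cartridge, 60 g, or None if absent (2 to 4 are present): a cup of 36 mm diameter and 28 mm height (foot tapered to 28 mm over its lowest 6 mm) with a white stem of 16 mm diameter and 18 mm height on top (46 mm in all). Origin under its centre, z along the stem. Starts upright on the counter. Home in a pocket, its origin is on the floor and the stem top 22 mm above the deck.
- cart3: Loose blue cartridge, 60 g, or None if absent (2 to 4 are present): a cup of 36 mm diameter and 28 mm height (foot tapered to 28 mm over its lowest 6 mm) with a white stem of 16 mm diameter and 18 mm height on top (46 mm in all). Origin under its centre, z along the stem. Starts upright on the counter. Home in a pocket, its origin is on the floor and the stem top 22 mm above the deck.
- spent0: Loose spent cartridge, grey cup with a black stem, 40 g, or None if absent (1 or 2 are present); same shape and size as the blue ones. Starts standing home in a pocket of the feeder. Origin under its centre, z along the stem.
- spent1: Loose spent cartridge, grey cup with a black stem, 40 g, or None if absent (1 or 2 are present); same shape and size as the blue ones. Starts standing home in a pocket of the feeder. Origin under its centre, z along the stem.
- tub_in (a point): Centre of the inner floor of the fixed open green waste tub, 4 mm above the counter; axes along its sides, z up. The tub is 120 x 120 mm, 55 mm high, walls 4 mm.
- rack: Fixed draining rack: grey base 120 x 150 x 8 mm with steel wire prongs, origin under its centre. The cover stands on edge between the prongs; the two prongs on the boss side are 59 mm high, 84 mm apart (y), the two on the rim side 78 mm; lift the cover straight up by 80 mm or more to clear them.
- cover: Loose white round cap, 250 g: 152 mm outer diameter, 36 mm deep, wall 5 mm, blue round boss (30 mm diameter, 36 mm long) on its closed face. Origin at the centre of the open rim; x runs from boss to rim along its axis, boss from x = -36 to -72 mm. Starts on edge in the rack, x level, boss towards the feeder's side. Seated: x straight down, origin at point seat; turn about its axis is free.
- cover_boss (a point): Centre of the boss's end face, on the cover's axis, 72 mm from the rim plane. Axes as the cover's.
- clamp_arm (a joint): Angle of the clamp arm about the upright pivot post, rad: 0 = against its stop, with foot and knob straight over the centre of the deck (the arm then points to the feeder's -y); it grows counterclockwise seen from above to 2.2. Starts swung aside at 1.5 to 1.8. Stays where it is left (friction 0.35 N m).
- clamp_grip (a point): Point in the middle of the arm bar, 158 mm above the counter, with room to grip the bar from above; its -y axis runs along the bar away from the pivot, x across the bar, so the upright pivot axis is 48 mm off along +y. The bar is 22 mm wide, 16 mm high and reaches 130 mm from the pivot axis.
- knob_grip (a point): On the knob's axis (105 mm along the arm from the pivot), 191 mm above the counter: middle of the knob. The red knob is an upright cylinder, 40 mm diameter, 32 mm high (173 to 205 mm above the counter). It turns in place and does not rise or sink.
- screw (a joint): Turn of the dark steel hub under the knob, rad, clockwise from above positive, 0 to 4.6; 3 mm of foot travel per rad. Starts between 0 and 1. The knob carries it along (about 0.07 N m) through a drag clutch until the foot is tight on the boss, at about 3.4 rad with the cover seated.
- clutch (a joint): Slip of the knob on the hub, rad: 0 at the start, grows only when the knob is turned clockwise and the clutch (0.12 N m) slips; knob angle = screw + clutch. Seen from outside, the white line on the knob leaves the white mark on the hub. Past about 0.05 it has slipped; more than 0.6 (a tenth of a turn) overruns it.
- foot: The round clamp foot (24 mm diameter) under the arm; origin on its axis, 2 mm above its pressing face. Fully up, that face is 142 mm above the counter, 10 mm above the boss of the seated cover. At the slip it presses with some 12 to 20 N and holds by itself.
- detergent: Bystander: orange bottle, 72 mm diameter, 160 mm high, origin under its centre.
- scoop_mug: Bystander: blue mug, 72 mm diameter, 80 mm high, origin under its centre.

How it is judged:
By the outcome, as a careful person would: the job done as asked, in the order asked, and still so for the second after the job is handed in, with the robot touching nothing.
Of spent0, spent1 only 1 to 2 are there at a start; the rules pass over those that are not, and their reading is None.
Of cart0, cart1, cart2, cart3 only 2 to 4 are there at a start; the rules pass over those that are not, and their reading is None.
At some moment in a run one of cart0, cart1, cart2, cart3 may be knocked a few centimetres aside while the robot is not near it.
It also fails if it takes over 210 s, if anything falls off the work surface, if the arm or the gripper's body presses on something with over 40 N, if the wrist force passes 120 N, or if a joint passes its speed limit or range.

## Robot

A 6-joint arm with a two-finger parallel gripper is mounted at the origin on the work surface. World frame = base frame: x ahead of the robot, y to its left, z up, the work surface at z = 0. Lengths are in m, angles in rad, forces in N, time in s.
With the tool pointing down it reaches from about 0.375 to 0.975 m from the base axis. Payload 3.8 kg.
Tool frame: the origin (TCP) lies at the very end of the fingers, on their centre line; the grasp point (between the pads) lies 19 mm behind it; z points along the fingers, y is the line along which they close (so a half turn about z gives the same grasp; the last joint's range is limited). The gripper opens to 88 mm and grips with 3 to 60 N. Pads are 18 mm wide; open, the fingers measure 123 mm over their backs; the gripper's body (75 mm by 187 mm) begins 45 mm behind the grasp point.
Start: joints at [1.098, 0.264, 1.604, -0, 1.274, -0.037], TCP at [0.285, 0.612, 0.239] pointing down, gripper open.
Joint ranges: [-2.63, 2.63], [-0.94, 2.18], [0.31, 2.57], [-1.31, 4.45], [0, 2.66], [-2.55, 2.55]. Speed limits (rad/s): [2.57, 2.57, 3.14, 3.14, 3.14, 3.14].

## Interface

Orientations are given as a unit quaternion [x, y, z, w].
In Python, from rig import telemetry, eyes, workorder gives the robot as it stands.
- The arm moves only by the tool apply_moves, never from a script. Its argument "plan" is a list of rows, each an object with "offset": the shift along the tool's x, y, z as a fraction of full scale, a list of three; "turn": the turn about the tool's z as a fraction of full scale; "gripper": the opening, from 0 (shut) to 1 (fully open). In form: [{"offset": [x, y, z], "turn": turn, "gripper": gripper}, ...]. A call has 1 to 5 rows; each row shifts and turns the commanded pose from where the row before left it, along the tool's axes as they then stand; what a row does not reach is not made up. Full scale, the value 1, is 800 mm for a shift and pi rad for a turn. A row lasts 1/12 s, in which the tool goes at most 41.7 mm and 7.16 degrees, less where a joint would pass 70% of its speed; a pose out of reach is approached as far as the arm can. A call with a number of a shift or a turn outside -1 to 1 is refused whole. A call with a gripper value outside its range is refused whole. The fingers move at their own pace and stop on an object; "newtons" is the grip in N (left out, the last holds). Time passes only in rows, so rows that do not move let the fingers close. It gives the time, the measured TCP pose, the force, the opening and the grip force at its end, in the units of the state.
- telemetry.read_state(): the state, without advancing time (a new reading comes with each control period).
- eyes.snapshot(name): name is "scene" or "top" or "wrist"; returns a dict with "color" (384x512x3 uint8, red, green, blue), "range_z" (384x512 float32, m along the optical axis (not along the pixel's ray), 0 where there is no reading), "fx", "fy", "cx", "cy" (pixels), "k1" (the pictures are not rectified: a ray, as slopes to the right and down, at radius r is drawn at 1 + k1 r^2 times it, then the intrinsics apply), "R" (3x3) and "t" (3): a world point X has camera coordinates R X + t. Camera axes: x right, y down, z forward; pixel columns grow to the right and rows downward; lengths in m; the calibration is good to about 2 mm. A picture is of the moment at which its call begins.
- workorder.hand_in(): hands the job in; it is judged then, once.
Trained networks look in a picture, given as the dict that the camera call returned (one of the last four; its "shot" number tells which), for a name from the list of things; names that differ only in an ending like _2 or _b are one class to them, and where a whole thing is asked for, a point or a joint stands for the part that bears it (a point fixed in the world has none). Each returns a list of dicts, best first, with "confidence" (0 to 1); they miss things now and then, are a little off and sometimes report something else, mostly with a low value. They report only what shows in the picture. A call takes as long as a camera call.
- eyes.recognise(query, picture): "at" ([x, y, z] in m, in world coordinates, good to about 4 mm: the middle of the surface that is visible of it).
- eyes.outline_of(query, picture): "pixels" (384x512 bool, what is visible of it).
- eyes.landmark_of(query, picture): "at" ([x, y, z] in m, in world coordinates, good to about 4 mm: a listed point, or the origin of a listed thing).
The state is a dict: "time": time; "joints": joint angles; "dq": joint speeds; "joint_torque": joint torques, N m; "ee_pos": TCP position; "orientation": TCP orientation; "contact_force": force on the tool from outside, world axes, zero at the start; "torque": the same for the moment, N m; "opening": opening from 0.0 (shut) to 1.0 (fully open); "finger_force": force on a finger pad.
Only numpy, scipy, OpenCV 4.12 (cv2) and the standard library are available. Lean on these libraries where they do the work, as an engineer would, in place of code of your own. Each camera call takes 0.05 s, during which the arm holds its last target. There are 200 camera calls.

## Working session

There is one attempt and no reset: what is moved stays moved. The work goes in short steps, Python scripts to look and compute and a tool call to move; the robot and the scene stay as the last step left them, time stands still between calls to the robot, and variables do not carry over. Pictures are saved under pics/ and viewed, at most 14 in all, crops included, and the job is handed in when it is done.

Besides the shell and the picture viewer there is one more tool, called after "Emit:" as name(argument=value, ...), one argument or row to a line, values as JSON. apply_moves: Moves the arm, as the interface text tells. Its arguments: {"type":"object","properties":{"plan":{"type":"array"},"newtons":{"type":"number"}},"required":["plan"]}

```bash
mkdir -p pics
cat > h.py <<'E'
from rig import telemetry, eyes, workorder
import numpy as np, cv2
from scipy.spatial.transform import Rotation as Ro
def save(p,name): cv2.imwrite('pics/'+name,cv2.cvtColor(p['color'],cv2.COLOR_RGB2BGR))
def px(p,X):
    c=p['R']@np.array(X)+p['t']; s=c[:2]/c[2]; s=s*(1+p['k1']*(s@s)); return s*[p['fx'],p['fy']]+[p['cx'],p['cy']]
def ray(p,u,v):
    K=np.array([[p['fx'],0,p['cx']],[0,p['fy'],p['cy']],[0,0,1]],float)
    return np.append(cv2.undistortPoints(np.array([[[u,v]]],float),K,np.array([p['k1'],0,0,0.]))[0,0],1)
def at_z(p,u,v,z):   # world point on pixel ray at height z
    d=p['R'].T@ray(p,u,v); o=-p['R'].T@p['t']; return o+d*(z-o[2])/d[2]
def at_d(p,u,v):
    return p['R'].T@(ray(p,u,v)*p['range_z'][int(round(v)),int(round(u))]-p['t'])
def st():
    s=telemetry.read_state(); R=Ro.from_quat(s['orientation']).as_matrix()
    return s,np.array(s['ee_pos']),R
def go(X,yaw=None):   # shift in tool axes (fraction of 800mm) to TCP target; turn to tool y heading
    s,p,R=st(); d=R.T@(np.array(X)-p); 
    print('pos',p.round(4),'d mm',(d*1e3).round(1),'frac',(d/.8).round(4),'yhead',np.degrees(np.arctan2(R[1,1],R[0,1])).round(1),'j6',round(s['joints'][5],2))
E
python3 - <<'E'
from h import *
s=telemetry.read_state();print({k:np.round(v,3).tolist() for k,v in s.items()})
for n in ['scene','top']:
    p=eyes.snapshot(n); save(p,n+'0.png'); print(n,p['R'].round(2).tolist(),p['t'])
    for q in ['feeder','cart0','spent0','tub_in','rack','cover','detergent','scoop_mug','clamp_grip','knob_grip','seat','pocket0','pocket1','pocket2','pocket3','cover_boss','foot']:
        print(q,[(np.round(d['at'],3).tolist(),round(d['confidence'],2)) for d in eyes.landmark_of(q,p)])
E
```

```text
{'time': 0.0, 'joints': [1.098, 0.265, 1.605, 0.0, 1.274, -0.037], 'dq': [0.003, 0.001, -0.001, 0.001, -0.001, -0.0], 'joint_torque': [0.001, -50.21, -35.688, 0.073, 0.029, -0.0], 'ee_pos': [0.285, 0.611, 0.237], 'orientation': [0.216, 0.976, -0.001, -0.0], 'contact_force': [0.643, 0.724, -0.383], 'torque': [0.019, -0.001, -0.018], 'finger_force': 0.0, 'opening': 0.997}
scene [[-1.0, -0.07, -0.01], [-0.04, 0.63, -0.78], [0.06, -0.78, -0.63]] [0.50408835 0.16265724 1.11704987]
feeder [([0.576, -0.025, 0.001], 0.75)]
cart0 [([0.535, 0.389, -0.0], 0.83), ([0.527, 0.276, 0.002], 0.81), ([0.46, 0.3, -0.002], 0.67)]
spent0 [([0.611, -0.054, 0.037], 0.52)]
tub_in [([0.655, -0.245, 0.002], 0.77), ([0.523, 0.274, 0.002], 0.7)]
rack [([0.472, -0.35, 0.001], 0.85), ([0.659, 0.352, 0.001], 0.59)]
cover []
detergent [([0.66, 0.352, 0.002], 0.62), ([0.606, -0.054, 0.037], 0.35)]
scoop_mug [([0.336, -0.478, 0.0], 0.74), ([0.626, 0.076, 0.158], 0.52)]
clamp_grip [([0.619, 0.076, 0.158], 0.63)]
knob_grip [([0.684, 0.072, 0.19], 0.63)]
seat [([0.576, -0.026, 0.059], 0.96)]
pocket0 [([0.602, -0.056, 0.
[... 1619 characters left out ...]

pocket0 [([0.605, -0.0, 0.035], 0.97), ([0.545, 0.002, 0.038], 0.95), ([0.607, -0.056, 0.04], 0.72), ([0.555, -0.053, 0.038], 0.56), ([0.58, -0.026, 0.0], 0.18)]
pocket1 [([0.605, -0.0, 0.035], 0.97), ([0.545, 0.002, 0.038], 0.95), ([0.607, -0.056, 0.04], 0.72), ([0.555, -0.053, 0.038], 0.56), ([0.58, -0.026, 0.0], 0.18)]
pocket2 [([0.605, -0.0, 0.035], 0.97), ([0.545, 0.002, 0.038], 0.95), ([0.607, -0.056, 0.04], 0.72), ([0.555, -0.053, 0.038], 0.56), ([0.58, -0.026, 0.0], 0.18)]
pocket3 [([0.605, -0.0, 0.035], 0.97), ([0.545, 0.002, 0.038], 0.95), ([0.607, -0.056, 0.04], 0.72), ([0.555, -0.053, 0.038], 0.56), ([0.58, -0.026, 0.0], 0.18)]
cover_boss [([0.483, -0.299, 0.087], 0.57)]
foot []
```

View pics/scene0.png

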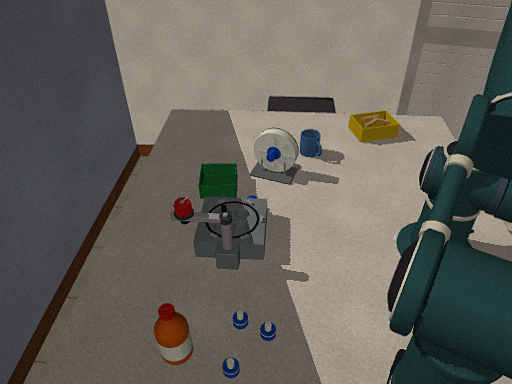

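View pics/top0.png

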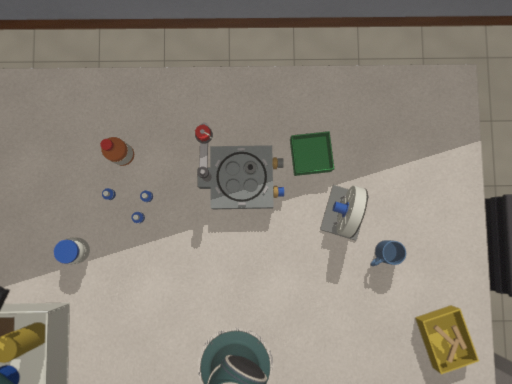

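Emit:
apply_moves(
  plan=[
    {"offset":[0,0,-0.02],"turn":0.0361,"gripper":0.4},
    {"offset":[0,0,-0.02],"turn":0.0361,"gripper":0.4},
    {"offset":[0,0,-0.02],"turn":0.0361,"gripper":0.4},
    {"offset":[0,0,-0.02],"turn":0.0361,"gripper":0.4},
    {"offset":[0,0,-0.02],"turn":0.0361,"gripper":0.4},
  ],
  newtons=20,
)

```text
time: 2.22
ee_pos: [0.2849, 0.6118, 0.3194]
orientation: [0.483, 0.876, -0.0, 0.0]
contact_force: [0.2, 1.1, -0.3]
opening: 0.646
finger_force: 0.0
```

Emit:
apply_moves(
  plan=[
    {"offset":[0,0,0],"turn":0.0361,"gripper":0.4},
    {"offset":[0,0,0],"turn":0.0361,"gripper":0.4},
    {"offset":[0,0,0],"turn":0.0361,"gripper":0.4},
    {"offset":[0,0,0],"turn":0.0361,"gripper":0.4},
    {"offset":[0,0,0],"turn":0.0361,"gripper":0.4},
  ],
)

```text
time: 2.63
ee_pos: [0.2849, 0.6119, 0.3188]
orientation: [0.709, 0.705, 0.0, -0.0]
contact_force: [-0.2, -0.6, -0.3]
opening: 0.4
finger_force: 0.0
```

Emit:
apply_moves(
  plan=[
    {"offset":[-0.0445,0.02,0],"turn":0,"gripper":0.4},
    {"offset":[-0.0445,0.02,0],"turn":0,"gripper":0.4},
    {"offset":[-0.0445,0.02,0],"turn":0,"gripper":0.4},
    {"offset":[-0.0445,0.02,0],"turn":0,"gripper":0.4},
    {"offset":[-0.0445,0.02,0],"turn":0,"gripper":0.4},
  ],
)

```text
time: 3.05
ee_pos: [0.3654, 0.4324, 0.3187]
orientation: [0.707, 0.708, 0.0, 0.0]
contact_force: [1.6, -0.6, -0.0]
opening: 0.398
finger_force: 0.0
```

Emit:
apply_moves(
  plan=[
    {"offset":[-0.0445,0.02,0],"turn":0,"gripper":0.4},
    {"offset":[-0.0445,0.02,0],"turn":0,"gripper":0.4},
    {"offset":[-0.0445,0.02,0],"turn":0,"gripper":0.4},
    {"offset":[-0.0445,0.02,0],"turn":0,"gripper":0.4},
    {"offset":[-0.0445,0.02,0],"turn":0,"gripper":0.4},
  ],
)

```text
time: 3.47
ee_pos: [0.4456, 0.2543, 0.3191]
orientation: [0.707, 0.708, 0.0, 0.0]
contact_force: [0.8, 0.8, 0.8]
opening: 0.401
finger_force: 0.0
```

Emit:
apply_moves(
  plan=[
    {"offset":[-0.0445,0.02,0],"turn":0,"gripper":0.4},
    {"offset":[-0.0445,0.02,0],"turn":0,"gripper":0.4},
    {"offset":[-0.0445,0.02,0],"turn":0,"gripper":0.4},
    {"offset":[-0.0445,0.02,0],"turn":0,"gripper":0.4},
    {"offset":[-0.0445,0.02,0],"turn":0,"gripper":0.4},
  ],
)

```text
time: 3.88
ee_pos: [0.5258, 0.0762, 0.3191]
orientation: [0.707, 0.707, 0.0, 0.0]
contact_force: [0.5, -0.7, -0.8]
opening: 0.396
finger_force: 0.0
```

Emit:
apply_moves(
  plan=[
    {"offset":[-0.0445,0.02,0],"turn":0,"gripper":0.4},
    {"offset":[-0.0445,0.02,0],"turn":0,"gripper":0.4},
    {"offset":[-0.0445,0.02,0],"turn":0,"gripper":0.4},
    {"offset":[0,0,0],"turn":0,"gripper":0.4},
  ],
)

```text
time: 4.22
ee_pos: [0.5754, -0.0347, 0.3184]
orientation: [0.709, 0.706, -0.001, 0.002]
contact_force: [-0.3, 0.4, -0.8]
opening: 0.4
finger_force: 0.0
```

Run:
```python
from h import *
p=eyes.snapshot('wrist'); save(p,'w1.png'); go([.58,-.027,.3]); print(p['R'].round(2).tolist(),(-p['R'].T@p['t']).round(3),p['fx'])
for q in ['spent0','seat','pocket0','clamp_grip','knob_grip','foot']:
    print(q,[(np.round(d['at'],3).tolist(),round(d['confidence'],2)) for d in eyes.landmark_of(q,p)])
```

```text
pos [ 0.5743 -0.0319  0.3183] d mm [ 4.9  5.7 18.3] frac [0.0061 0.0071 0.0229] yhead -0.2 j6 -0.09
[[1.0, -0.0, 0.0], [-0.01, -0.95, 0.31], [0.0, -0.31, -0.95]] [0.576 0.044 0.464] 287.06877366066396
spent0 [([0.605, -0.051, 0.039], 0.78)]
seat [([0.581, -0.026, 0.059], 0.63)]
pocket0 [([0.556, -0.057, 0.033], 0.88), ([0.554, 0.0, 0.038], 0.87), ([0.606, -0.058, 0.034], 0.75), ([0.606, -0.001, 0.036], 0.6)]
clamp_grip [([0.627, 0.078, 0.156], 0.71)]
knob_grip [([0.684, 0.074, 0.195], 0.97)]
foot []
```

View pics/w1.png

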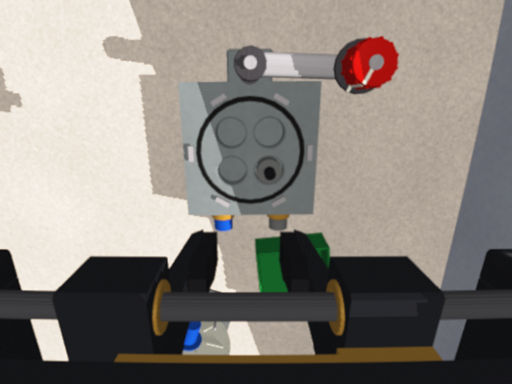

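Run:
```python
from h import *
p=eyes.snapshot('wrist')
g=p['color'].max(2); vv,uu=np.mgrid[:384,:512]
r=np.hypot(uu-250,vv-150); m=(g<45)&(r>42)&(r<62)
P=np.array([at_z(p,u,v,.06) for v,u in zip(*np.where(m))]); 
A=np.c_[2*P[:,:2],np.ones(len(P))]; c=np.linalg.lstsq(A,(P[:,:2]**2).sum(1),rcond=None)[0]
print('ring',c[:2],np.sqrt(c[2]+c[:2]@c[:2]),len(P))
# deck from range
Q=np.array([at_d(p,u,v) for v in range(75,225,1) for u in range(170,335)]).reshape(150,165,3)
mz=(abs(Q[...,2]-.06)<.005); n,l,s,ce=cv2.connectedComponentsWithStats(mz.astype(np.uint8)); k=1+s[1:,4].argmax()
D=Q[l==k]; D=D[D[:,1]<.068]; print(cv2.minAreaRect((D[:,:2]*1000).astype(np.float32)), np.median(D[:,2]))
# edges left/right lines
for q in range(2):
    e=[]
    for row in range(85,205,4):
        x=np.where(l[row-75]==k)[0]
        if len(x): e.append(Q[row-75,x[0] if q==0 else x[-1]][:2])
    e=np.array(e); f=np.polyfit(e[:,1],e[:,0],1); print('edge',q,f, 'deg',np.degrees(np.arctan(f[0])))
for uv in [(231.5,131),(268,131),(232,170),(269,170)]: print(at_z(p,*uv,.06).round(4))
pv=at_d(p,250,62); print('pivot top',pv); print('knob top',at_d(p,376,50), at_z(p,376,62,.205))
o=eyes.outline_of('spent0',p)[0]['pixels']; o[:,:]=o; 
P=np.array([at_d(p,u,v) for v,u in zip(*np.where(o))]); t=P[P[:,2]>.076]; print('stem top',t.mean(0),len(t),(t.min(0)+t.max(0))/2)
```

```text
ring [ 0.57861894 -0.02736323] 0.0733065171173661 1023
((578.8465576171875, -27.473045349121094), (191.03170776367188, 189.94000244140625), 0.16510239243507385) 0.060295278900869644
edge 0 [0.06581078 0.48714426] deg 3.7652506080141435
edge 1 [-0.12866536  0.66833747] deg -7.3317011990262255
[0.5504 0.0106 0.06  ]
[0.6011 0.0107 0.06  ]
[ 0.5503 -0.045   0.06  ]
[ 0.6038 -0.0449  0.06  ]
pivot top [0.5750663  0.08655555 0.16760884]
knob top [0.67970156 0.09229491 0.2048968 ] [0.680812   0.08300492 0.205     ]
stem top [ 0.6052508  -0.05082451  0.0889122 ] 107 [ 0.5933818  -0.00509532  0.27071855]
```

Emit:
apply_moves(
  plan=[
    {"offset":[-0.0143,0.0196,0.03],"turn":0,"gripper":0.4},
    {"offset":[-0.014,0.0196,0.03],"turn":0,"gripper":0.4},
    {"offset":[0,0,0.045],"turn":0,"gripper":0.4},
    {"offset":[0,0,0.045],"turn":0,"gripper":0.4},
    {"offset":[0,0,0.045],"turn":0,"gripper":0.4},
  ],
)

```text
time: 5.08
ee_pos: [0.6053, -0.0506, 0.1619]
orientation: [0.706, 0.708, 0.001, 0.001]
contact_force: [0.6, 0.2, -0.5]
opening: 0.395
finger_force: 0.0
```

Emit:
apply_moves(
  plan=[
    {"offset":[0,0,0.045],"turn":0,"gripper":0.4},
    {"offset":[0,0,0.032],"turn":0,"gripper":0.4},
    {"offset":[0,0,0],"turn":0,"gripper":0.4},
    {"offset":[0,0,0],"turn":0,"gripper":0.4},
  ],
)

```text
time: 5.42
ee_pos: [0.6034, -0.0504, 0.0997]
orientation: [0.706, 0.708, -0.001, -0.002]
contact_force: [0.9, -0.2, 1.7]
opening: 0.4
finger_force: 0.0
```

Run:
```python
from h import *
p=eyes.snapshot('wrist'); save(p,'w2.png'); go([.6057,-.0545,.066])
print(px(p,[.6057,-.0545,.082]),px(p,[.5517,-.0545,.06]))
for q in ['spent0','seat']:
    print(q,[(np.round(d['at'],3).tolist(),round(d['confidence'],2)) for d in eyes.landmark_of(q,p)])
```

```text
pos [ 0.6054 -0.0508  0.102 ] d mm [-3.7  0.3 36. ] frac [-0.0047  0.0004  0.045 ] yhead 0.1 j6 -0.13
[251.3467002  237.41715453] [174.71568812 222.96734408]
spent0 [([0.605, -0.054, 0.038], 0.73), ([0.583, -0.024, 0.061], 0.28)]
seat [([0.582, -0.023, 0.059], 0.67)]
```

View pics/w2.png

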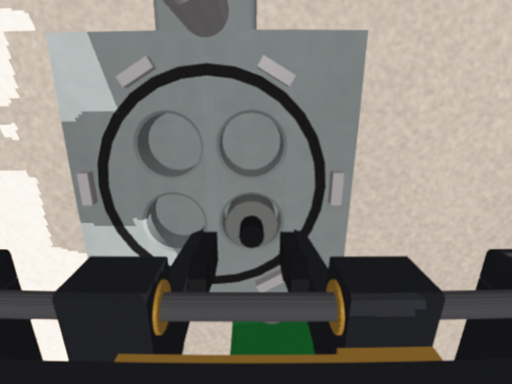

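Emit:
apply_moves(
  plan=[
    {"offset":[-0.0047,0,0.015],"turn":0,"gripper":0.4},
    {"offset":[0,0,0.015],"turn":0,"gripper":0.4},
    {"offset":[0,0,0.014],"turn":0,"gripper":0.4},
    {"offset":[0,0,0],"turn":0,"gripper":0.4},
    {"offset":[0,0,0],"turn":0,"gripper":0},
  ],
)

```text
time: 5.98
ee_pos: [0.6038, -0.0549, 0.0645]
orientation: [0.707, 0.707, -0.001, -0.001]
contact_force: [2.8, -0.2, -0.3]
opening: 0.351
finger_force: 1.6
```

Emit:
apply_moves(
  plan=[
    {"offset":[0,0,0],"turn":0,"gripper":0},
    {"offset":[0,0,0],"turn":0,"gripper":0},
    {"offset":[0,0,0],"turn":0,"gripper":0},
    {"offset":[0,0,0],"turn":0,"gripper":0},
  ],
)

```text
time: 6.32
ee_pos: [0.6048, -0.055, 0.0661]
orientation: [0.707, 0.707, -0.0, -0.0]
contact_force: [0.2, -0.1, 0.5]
opening: 0.172
finger_force: 19.9
```

Emit:
apply_moves(
  plan=[
    {"offset":[0,0,-0.02],"turn":0,"gripper":0},
    {"offset":[0,0,-0.04],"turn":0,"gripper":0},
    {"offset":[0,0,-0.04],"turn":0,"gripper":0},
    {"offset":[0,0,-0.02],"turn":0,"gripper":0},
  ],
)

```text
time: 6.65
ee_pos: [0.6065, -0.0552, 0.166]
orientation: [0.707, 0.707, 0.001, 0.002]
contact_force: [2.0, 0.1, -0.2]
opening: 0.171
finger_force: 20.0
```

Emit:
apply_moves(
  plan=[
    {"offset":[-0.0473,0.012,0],"turn":0,"gripper":0},
    {"offset":[-0.0473,0.012,0],"turn":0,"gripper":0},
    {"offset":[-0.0473,0.012,0],"turn":0,"gripper":0},
    {"offset":[-0.0473,0.012,0],"turn":0,"gripper":0},
    {"offset":[-0.0473,0.012,0],"turn":0,"gripper":0},
  ],
)

```text
time: 7.07
ee_pos: [0.6531, -0.2457, 0.1621]
orientation: [0.707, 0.708, -0.0, -0.0]
contact_force: [2.2, 0.4, -0.2]
opening: 0.172
finger_force: 20.0
```

Emit:
apply_moves(
  plan=[
    {"offset":[0,0,0.036],"turn":0,"gripper":0},
    {"offset":[0,0,0.036],"turn":0,"gripper":0},
    {"offset":[0,0,0.036],"turn":0,"gripper":0},
    {"offset":[0,0,0.03],"turn":0,"gripper":0},
    {"offset":[0,0,0],"turn":0,"gripper":0},
  ],
)

```text
time: 7.48
ee_pos: [0.6481, -0.2425, 0.0447]
orientation: [0.707, 0.707, -0.002, -0.005]
contact_force: [-0.3, 1.0, -1.0]
opening: 0.174
finger_force: 20.0
```

Run:
```python
from h import *
go([.653,-.244,.047]); print(st()[0]['contact_force'],st()[0]['opening'])
p=eyes.snapshot('top')
for q in ['spent0','cart0','tub_in']:
    print(q,[(np.round(d['at'],3).tolist(),round(d['confidence'],2)) for d in eyes.landmark_of(q,p)])
p=eyes.snapshot('scene')
for q in ['spent0','cart0','tub_in']:
    print(q,[(np.round(d['at'],3).tolist(),round(d['confidence'],2)) for d in eyes.landmark_of(q,p)])
```

```text
pos [ 0.6481 -0.2425  0.0447] d mm [-1.5  4.9 -2.4] frac [-0.0019  0.0061 -0.003 ] yhead 0.0 j6 -0.39
[-0.32438563  0.97982506 -1.04526525] 0.17380894855625567
spent0 []
cart0 [([0.523, 0.273, -0.0], 0.62), ([0.462, 0.298, -0.004], 0.51), ([0.534, 0.389, -0.0], 0.41)]
tub_in []
spent0 [([0.656, -0.244, 0.023], 0.41)]
cart0 [([0.523, 0.275, 0.002], 0.72), ([0.533, 0.388, 0.001], 0.6), ([0.46, 0.297, 0.001], 0.49)]
tub_in [([0.654, -0.249, 0.004], 0.97)]
```

Emit:
apply_moves(
  plan=[
    {"offset":[0,0,0],"turn":0,"gripper":0.4},
    {"offset":[0,0,0],"turn":0,"gripper":0.4},
    {"offset":[0,0,0],"turn":0,"gripper":0.4},
    {"offset":[0,0,-0.02],"turn":0,"gripper":0.4},
    {"offset":[0,0,-0.04],"turn":0,"gripper":0.4},
  ],
)

```text
time: 8.3
ee_pos: [0.6493, -0.2426, 0.0946]
orientation: [0.707, 0.707, -0.002, -0.005]
contact_force: [0.2, 0.1, 0.3]
opening: 0.4
finger_force: 0.0
```

Emit:
apply_moves(
  plan=[
    {"offset":[0,0,-0.052],"turn":0,"gripper":0.4},
    {"offset":[0,0,-0.052],"turn":0,"gripper":0.4},
    {"offset":[0,0,-0.052],"turn":0,"gripper":0.4},
    {"offset":[0,0,-0.052],"turn":0,"gripper":0.4},
    {"offset":[0,0,-0.051],"turn":0,"gripper":0.4},
  ],
)

```text
time: 8.72
ee_pos: [0.6527, -0.244, 0.3091]
orientation: [0.707, 0.707, 0.0, 0.0]
contact_force: [0.6, -1.2, 0.4]
opening: 0.399
finger_force: 0.0
```

Emit:
apply_moves(
  plan=[
    {"offset":[0.0502,-0.0127,0],"turn":0,"gripper":0.4},
    {"offset":[0.0502,-0.0127,0],"turn":0,"gripper":0.4},
    {"offset":[0.0502,-0.0127,0],"turn":0,"gripper":0.4},
    {"offset":[0.0502,-0.0127,0],"turn":0,"gripper":0.4},
    {"offset":[0.0502,-0.0127,0],"turn":0,"gripper":0.4},
  ],
)

```text
time: 9.13
ee_pos: [0.6012, -0.0419, 0.307]
orientation: [0.707, 0.707, 0.0, 0.0]
contact_force: [0.8, 0.8, 0.1]
opening: 0.4
finger_force: 0.0
```

Emit:
apply_moves(
  plan=[
    {"offset":[0.0502,-0.0127,0],"turn":0,"gripper":0.4},
    {"offset":[0.0502,-0.0127,0],"turn":0,"gripper":0.4},
    {"offset":[0.0502,-0.0127,0],"turn":0,"gripper":0.4},
    {"offset":[0.0502,-0.0127,0],"turn":0,"gripper":0.4},
    {"offset":[0.0502,-0.0127,0],"turn":0,"gripper":0.4},
  ],
)

```text
time: 9.55
ee_pos: [0.5501, 0.1591, 0.307]
orientation: [0.707, 0.707, 0.0, 0.0]
contact_force: [0.6, 0.9, -0.4]
opening: 0.396
finger_force: 0.0
```

Emit:
apply_moves(
  plan=[
    {"offset":[0.0502,-0.0127,0],"turn":0,"gripper":0.4},
    {"offset":[0.0502,-0.0127,0],"turn":0,"gripper":0.4},
    {"offset":[0.0502,-0.0127,0],"turn":0,"gripper":0.4},
    {"offset":[0.0502,-0.0127,0],"turn":0,"gripper":0.4},
    {"offset":[0,0,0],"turn":0,"gripper":0.4},
  ],
)

```text
time: 9.97
ee_pos: [0.5077, 0.3244, 0.3067]
orientation: [0.705, 0.71, 0.001, -0.002]
contact_force: [-0.0, -1.9, 0.3]
opening: 0.4
finger_force: 0.0
```

```bash
cat >> h.py <<'E'
def stems(p):  # white-stem tops (z~.046) of blue carts on the counter, from the network + colour/range
    for d in eyes.recognise('cart0',p): print('rec',np.round(d['at'],3),round(d['confidence'],2))
    for d in eyes.landmark_of('cart0',p): print('lm',np.round(d['at'],4),round(d['confidence'],2))
    c=p['color'].astype(int); b=((c[...,2]>c[...,0]*1.8)&(c[...,2]>60)).astype(np.uint8)
    n,l,s,ce=cv2.connectedComponentsWithStats(b)
    for k in range(1,n):
        if s[k,4]>60:
            vs,us=np.where(l==k)
            P=np.array([at_d(p,u,v) for v,u in zip(vs,us)]); T=P[(P[:,2]>.024)&(P[:,2]<.032)]
            if len(T)>20: print('top annulus',((T.min(0)+T.max(0))/2).round(4),(T.max(0)-T.min(0)).round(3),'px',ce[k].round())
E
python3 - <<'E'
from h import *
p=eyes.snapshot('wrist'); save(p,'w3.png'); go([.523,.274,.033]); stems(p)
p=eyes.snapshot('top'); print([(np.round(d['at'],3).tolist(),round(d['confidence'],2)) for d in eyes.landmark_of('spent0',p)])
E
```

```text
pos [0.5088 0.3214 0.3066] d mm [-47.6  14.  273.5] frac [-0.0595  0.0176  0.3419] yhead 0.4 j6 0.51
rec [0.535 0.389 0.032] 0.96
rec [0.462 0.3   0.032] 0.68
rec [0.526 0.281 0.028] 0.58
lm [5.391e-01 3.901e-01 4.000e-04] 0.87
lm [ 5.263e-01  2.753e-01 -3.000e-04] 0.74
lm [ 4.614e-01  2.979e-01 -2.000e-04] 0.67
top annulus [0.5338 0.3895 0.0282] [0.033 0.033 0.005] px [267. 111.]
top annulus [0.4606 0.2981 0.0279] [0.034 0.035 0.008] px [218. 172.]
top annulus [0.5259 0.2721 0.0271] [0.033 0.035 0.006] px [259. 188.]
[([0.656, -0.241, 0.006], 0.52), ([0.461, 0.296, -0.001], 0.39)]
```

View pics/w3.png

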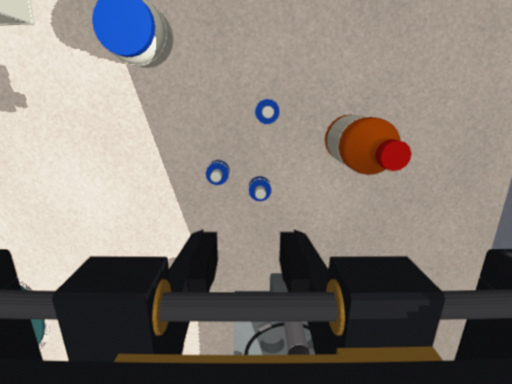

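Emit:
apply_moves(
  plan=[
    {"offset":[-0.0308,0.0107,0.03],"turn":0,"gripper":0.4},
    {"offset":[-0.0308,0.0107,0.03],"turn":0,"gripper":0.4},
    {"offset":[0,0,0.045],"turn":0,"gripper":0.4},
    {"offset":[0,0,0.045],"turn":0,"gripper":0.4},
    {"offset":[0,0,0.045],"turn":0,"gripper":0.4},
  ],
)

```text
time: 10.63
ee_pos: [0.5287, 0.2662, 0.1501]
orientation: [0.708, 0.706, 0.001, 0.0]
contact_force: [0.2, 0.2, -0.7]
opening: 0.401
finger_force: 0.0
```

Emit:
apply_moves(
  plan=[
    {"offset":[0,0,0.045],"turn":0,"gripper":0.4},
    {"offset":[0,0,0.045],"turn":0,"gripper":0.4},
    {"offset":[0,0,0.02],"turn":0,"gripper":0.4},
    {"offset":[0,0,0],"turn":0,"gripper":0.4},
    {"offset":[0,0,0],"turn":0,"gripper":0.4},
  ],
)

```text
time: 11.05
ee_pos: [0.5273, 0.2668, 0.0619]
orientation: [0.708, 0.707, -0.001, -0.0]
contact_force: [0.0, 0.4, -0.1]
opening: 0.404
finger_force: 0.0
```

Run:
```python
from h import *
p=eyes.snapshot('wrist'); go([.5259,.2721,.031]); stems(p)
```

```text
pos [0.5287 0.2678 0.0637] d mm [ 4.3 -2.8 32.7] frac [ 0.0053 -0.0035  0.0409] yhead -0.1 j6 0.43
rec [0.466 0.302 0.031] 0.94
rec [0.527 0.281 0.027] 0.77
rec [0.63  0.348 0.064] 0.45
lm [ 0.5273  0.2758 -0.0028] 0.78
lm [0.5374 0.389  0.0051] 0.74
lm [0.4596 0.3001 0.0047] 0.71
lm [ 0.6608  0.3492 -0.0025] 0.33
top annulus [0.5343 0.3852 0.0283] [0.035 0.027 0.005] px [259.  27.]
top annulus [0.4601 0.2971 0.0284] [0.035 0.035 0.005] px [148. 174.]
top annulus [0.5258 0.272  0.0287] [0.035 0.036 0.005] px [246. 210.]
```

Emit:
apply_moves(
  plan=[
    {"offset":[0.0053,-0.0035,0.014],"turn":0,"gripper":0.4},
    {"offset":[0,0,0.014],"turn":0,"gripper":0.4},
    {"offset":[0,0,0.013],"turn":0,"gripper":0.4},
    {"offset":[0,0,0],"turn":0,"gripper":0.4},
    {"offset":[0,0,0],"turn":0,"gripper":0},
  ],
)

```text
time: 11.62
ee_pos: [0.524, 0.2728, 0.029]
orientation: [0.707, 0.708, -0.001, -0.0]
contact_force: [0.2, -0.4, 0.7]
opening: 0.35
finger_force: 0.0
```

Emit:
apply_moves(
  plan=[
    {"offset":[0,0,0],"turn":0,"gripper":0},
    {"offset":[0,0,0],"turn":0,"gripper":0},
    {"offset":[0,0,0],"turn":0,"gripper":0},
    {"offset":[0,0,0],"turn":0,"gripper":0},
  ],
)

```text
time: 11.95
ee_pos: [0.5245, 0.2728, 0.0298]
orientation: [0.707, 0.707, -0.0, -0.0]
contact_force: [1.2, -0.5, 0.0]
opening: 0.176
finger_force: 19.9
```

Emit:
apply_moves(
  plan=[
    {"offset":[0,0,-0.02],"turn":0,"gripper":0},
    {"offset":[0,0,-0.04],"turn":0,"gripper":0},
    {"offset":[0,0,-0.05],"turn":0,"gripper":0},
    {"offset":[0,0,-0.05],"turn":0,"gripper":0},
    {"offset":[0,0,-0.05],"turn":0,"gripper":0},
  ],
)

```text
time: 12.37
ee_pos: [0.5239, 0.2725, 0.1992]
orientation: [0.707, 0.707, -0.001, -0.0]
contact_force: [1.0, -0.0, -1.7]
opening: 0.176
finger_force: 19.9
```

Emit:
apply_moves(
  plan=[
    {"offset":[0,0,-0.05],"turn":0,"gripper":0},
    {"offset":[-0.0453,0.0111,-0.015],"turn":0,"gripper":0},
    {"offset":[-0.0453,0.0111,0],"turn":0,"gripper":0},
    {"offset":[-0.0453,0.0111,0],"turn":0,"gripper":0},
    {"offset":[-0.0453,0.0111,0],"turn":0,"gripper":0},
  ],
)

```text
time: 12.78
ee_pos: [0.5605, 0.1268, 0.2509]
orientation: [0.706, 0.708, 0.001, 0.0]
contact_force: [-0.1, -0.1, -1.0]
opening: 0.174
finger_force: 19.9
```

Emit:
apply_moves(
  plan=[
    {"offset":[-0.0453,0.0111,0],"turn":0,"gripper":0},
    {"offset":[-0.0453,0.0111,0],"turn":0,"gripper":0},
    {"offset":[-0.0453,0.0111,0],"turn":0,"gripper":0},
    {"offset":[-0.0453,0.0111,0],"turn":0,"gripper":0},
    {"offset":[-0.0453,0.0111,0],"turn":0,"gripper":0},
  ],
)

```text
time: 13.2
ee_pos: [0.6047, -0.055, 0.2499]
orientation: [0.707, 0.707, 0.0, -0.0]
contact_force: [-0.3, -0.5, -1.2]
opening: 0.173
finger_force: 19.9
```

Emit:
apply_moves(
  plan=[
    {"offset":[0,0,0.04],"turn":0,"gripper":0},
    {"offset":[0,0,0.04],"turn":0,"gripper":0},
    {"offset":[0,0,0.04],"turn":0,"gripper":0},
    {"offset":[0,0,0],"turn":0,"gripper":0},
    {"offset":[0,0,0],"turn":0,"gripper":0},
  ],
)

```text
time: 13.62
ee_pos: [0.6027, -0.053, 0.1517]
orientation: [0.707, 0.707, -0.002, -0.002]
contact_force: [0.5, 0.3, -0.2]
opening: 0.174
finger_force: 19.9
```

Run:
```python
from h import *
p=eyes.snapshot('wrist'); save(p,'w4.png'); go([.6057,-.0545,.066]); s=st()[0]; print(s['opening'],s['contact_force'])
for q in ['cart0','seat','pocket0']:
    print(q,[(np.round(d['at'],3).tolist(),round(d['confidence'],2)) for d in eyes.landmark_of(q,p)])
print(px(p,[.6057,-.0545,.06]))
```

```text
pos [ 0.6048 -0.0531  0.1542] d mm [-1.4  1.  88.2] frac [-0.0017  0.0013  0.1103] yhead 0.1 j6 -0.13
0.17598574111595255 [ 0.10525839 -0.25151169 -0.7780309 ]
cart0 [([0.603, -0.051, 0.123], 0.61)]
seat [([0.584, -0.027, 0.06], 0.74)]
pocket0 [([0.553, -0.003, 0.035], 0.88), ([0.554, -0.056, 0.036], 0.72), ([0.604, -0.056, 0.034], 0.65), ([0.603, -0.001, 0.04], 0.63)]
[251.71429063 196.24293973]
```

View pics/w4.png

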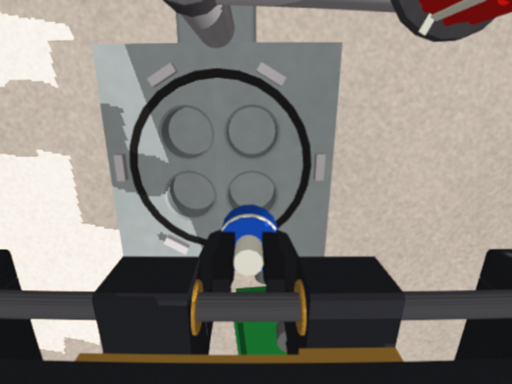

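Emit:
apply_moves(
  plan=[
    {"offset":[-0.0017,0.0013,0.04],"turn":0,"gripper":0},
    {"offset":[0,0,0.03],"turn":0,"gripper":0},
    {"offset":[0,0,0.01],"turn":0,"gripper":0},
    {"offset":[0,0,0.01],"turn":0,"gripper":0},
    {"offset":[0,0,0],"turn":0,"gripper":0},
  ],
)

```text
time: 14.23
ee_pos: [0.6058, -0.0543, 0.0817]
orientation: [0.707, 0.708, -0.0, -0.0]
contact_force: [0.3, -0.7, -1.5]
opening: 0.171
finger_force: 19.9
```

Emit:
apply_moves(
  plan=[
    {"offset":[0,0,0.008],"turn":0,"gripper":0},
    {"offset":[0,0,0.006],"turn":0,"gripper":0},
    {"offset":[0,0,0.006],"turn":0,"gripper":0},
    {"offset":[0,0,0],"turn":0,"gripper":0},
  ],
)

```text
time: 14.57
ee_pos: [0.6062, -0.0546, 0.0657]
orientation: [0.707, 0.707, 0.0, 0.0]
contact_force: [-0.4, 0.5, -0.5]
opening: 0.171
finger_force: 19.9
```

Run:
```python
from h import *
go([.6057,-.0545,.066]); s=st()[0]; print(s['opening'],s['contact_force'])
```

```text
pos [ 0.6062 -0.0546  0.0657] d mm [ 0.1 -0.5 -0.3] frac [ 0.0001 -0.0007 -0.0003] yhead 0.1 j6 -0.13
0.1707318158693385 [-0.36758444  0.5434186  -0.53531087]
```

Emit:
apply_moves(
  plan=[
    {"offset":[0,0,0.002],"turn":0,"gripper":0},
    {"offset":[0,0,0],"turn":0,"gripper":0},
    {"offset":[0,0,0],"turn":0,"gripper":0.32},
    {"offset":[0,0,0],"turn":0,"gripper":0.32},
    {"offset":[0,0,0],"turn":0,"gripper":0.32},
  ],
)

```text
time: 14.98
ee_pos: [0.6061, -0.0546, 0.0644]
orientation: [0.707, 0.707, 0.0, 0.0]
contact_force: [0.0, 0.4, 1.3]
opening: 0.325
finger_force: 0.4
```

Emit:
apply_moves(
  plan=[
    {"offset":[0,0,-0.01],"turn":0,"gripper":0.32},
    {"offset":[0,0,-0.03],"turn":0,"gripper":0.32},
    {"offset":[0,0,-0.05],"turn":0,"gripper":0.32},
    {"offset":[0,0,-0.05],"turn":0,"gripper":0.32},
    {"offset":[0,0,-0.05],"turn":0,"gripper":0.32},
  ],
)

```text
time: 15.4
ee_pos: [0.6053, -0.0545, 0.2179]
orientation: [0.707, 0.707, -0.0, -0.0]
contact_force: [1.2, 0.5, 0.2]
opening: 0.317
finger_force: 0.0
```

Emit:
apply_moves(
  plan=[
    {"offset":[0,0,-0.05],"turn":0,"gripper":0.4},
    {"offset":[0,0,-0.05],"turn":0,"gripper":0.4},
    {"offset":[0.0441,-0.0182,0],"turn":0,"gripper":0.4},
    {"offset":[0.0441,-0.0182,0],"turn":0,"gripper":0.4},
    {"offset":[0.0441,-0.0182,0],"turn":0,"gripper":0.4},
  ],
)

```text
time: 15.82
ee_pos: [0.5622, 0.0518, 0.2984]
orientation: [0.708, 0.707, 0.001, 0.001]
contact_force: [0.7, -0.2, -1.3]
opening: 0.398
finger_force: 0.0
```

Emit:
apply_moves(
  plan=[
    {"offset":[0.0441,-0.0182,0],"turn":0,"gripper":0.4},
    {"offset":[0.0441,-0.0182,0],"turn":0,"gripper":0.4},
    {"offset":[0.0441,-0.0182,0],"turn":0,"gripper":0.4},
    {"offset":[0.0441,-0.0182,0],"turn":0,"gripper":0.4},
    {"offset":[0.0441,-0.0182,0],"turn":0,"gripper":0.4},
  ],
)

```text
time: 16.23
ee_pos: [0.4881, 0.229, 0.297]
orientation: [0.707, 0.707, 0.0, 0.0]
contact_force: [1.3, -0.1, 0.6]
opening: 0.399
finger_force: 0.0
```

Emit:
apply_moves(
  plan=[
    {"offset":[0.0441,-0.0182,0],"turn":0,"gripper":0.4},
    {"offset":[0.0441,-0.0182,0],"turn":0,"gripper":0.4},
    {"offset":[0,0,0.05],"turn":0,"gripper":0.4},
    {"offset":[0,0,0.05],"turn":0,"gripper":0.4},
    {"offset":[0,0,0.05],"turn":0,"gripper":0.4},
  ],
)

```text
time: 16.65
ee_pos: [0.4601, 0.2997, 0.1767]
orientation: [0.706, 0.708, 0.002, 0.001]
contact_force: [-0.5, 0.4, -0.7]
opening: 0.398
finger_force: 0.0
```

Emit:
apply_moves(
  plan=[
    {"offset":[0,0,0.05],"turn":0,"gripper":0.4},
    {"offset":[0,0,0.03],"turn":0,"gripper":0.4},
    {"offset":[0,0,0],"turn":0,"gripper":0.4},
    {"offset":[0,0,0],"turn":0,"gripper":0.4},
  ],
)

```text
time: 16.98
ee_pos: [0.4589, 0.2975, 0.1113]
orientation: [0.707, 0.707, -0.002, -0.0]
contact_force: [0.1, -0.1, 0.7]
opening: 0.398
finger_force: 0.0
```

Run:
```python
from h import *
p=eyes.snapshot('wrist'); go([.4606,.298,.0305]); stems(p)
p=eyes.snapshot('top')
for q in ['spent0','cart0']: print(q,[(np.round(d['at'],3).tolist(),round(d['confidence'],2)) for d in eyes.landmark_of(q,p)])
P=[at_d(p,u,v) for u,v in [px(p,[.6057,-.0545,.082])]]; print('stem top z',P)
```

```text
pos [0.4606 0.2985 0.1134] d mm [-0.5 -0.1 82.9] frac [-6.000e-04 -1.000e-04  1.037e-01] yhead 0.0 j6 0.53
rec [0.533 0.389 0.032] 0.87
rec [0.46  0.304 0.031] 0.82
lm [0.4597 0.3005 0.0038] 0.93
lm [0.5379 0.3902 0.0016] 0.69
top annulus [0.5343 0.3894 0.0278] [0.036 0.035 0.006] px [345.  82.]
top annulus [0.4598 0.2974 0.0286] [0.034 0.035 0.005] px [249. 195.]
spent0 [([0.659, -0.243, 0.006], 0.67)]
cart0 [([0.345, -0.476, 0.003], 0.74), ([0.459, 0.299, -0.003], 0.65), ([0.601, -0.053, 0.038], 0.57)]
stem top z [array([ 0.60621445, -0.05448781,  0.07882159])]
```

Emit:
apply_moves(
  plan=[
    {"offset":[-0.0008,-0.0005,0.04],"turn":0,"gripper":0.4},
    {"offset":[0,0,0.04],"turn":0,"gripper":0.4},
    {"offset":[0,0,0.0235],"turn":0,"gripper":0.4},
    {"offset":[0,0,0],"turn":0,"gripper":0.4},
    {"offset":[0,0,0],"turn":0,"gripper":0},
  ],
)

```text
time: 17.7
ee_pos: [0.4594, 0.2973, 0.0296]
orientation: [0.707, 0.707, -0.001, -0.0]
contact_force: [0.8, 0.1, -0.3]
opening: 0.385
finger_force: 20.0
```

Emit:
apply_moves(
  plan=[
    {"offset":[0,0,0],"turn":0,"gripper":0},
    {"offset":[0,0,0],"turn":0,"gripper":0},
    {"offset":[0,0,0],"turn":0,"gripper":0},
    {"offset":[0,0,0],"turn":0,"gripper":0},
  ],
)

```text
time: 18.03
ee_pos: [0.4606, 0.2981, 0.0309]
orientation: [0.707, 0.707, 0.001, 0.0]
contact_force: [-0.9, -0.5, -0.5]
opening: 0.383
finger_force: 20.0
```

Emit:
apply_moves(
  plan=[
    {"offset":[0,0,-0.02],"turn":0,"gripper":0},
    {"offset":[0,0,-0.05],"turn":0,"gripper":0},
    {"offset":[0,0,-0.05],"turn":0,"gripper":0},
    {"offset":[0,0,-0.05],"turn":0,"gripper":0},
    {"offset":[0,0,-0.05],"turn":0,"gripper":0},
  ],
)

```text
time: 18.45
ee_pos: [0.4593, 0.2973, 0.2079]
orientation: [0.707, 0.707, 0.0, 0.0]
contact_force: [1.1, -0.0, -1.2]
opening: 0.387
finger_force: 20.0
```

Emit:
apply_moves(
  plan=[
    {"offset":[0,0,-0.05],"turn":0,"gripper":0},
    {"offset":[-0.044,0.0115,0],"turn":0,"gripper":0},
    {"offset":[-0.044,0.0115,0],"turn":0,"gripper":0},
    {"offset":[-0.044,0.0115,0],"turn":0,"gripper":0},
    {"offset":[-0.044,0.0115,0],"turn":0,"gripper":0},
  ],
)

```text
time: 18.87
ee_pos: [0.4968, 0.1556, 0.2468]
orientation: [0.706, 0.708, 0.001, 0.001]
contact_force: [1.1, -0.7, -0.4]
opening: 0.39
finger_force: 20.0
```

Emit:
apply_moves(
  plan=[
    {"offset":[-0.044,0.0115,0],"turn":0,"gripper":0},
    {"offset":[-0.044,0.0115,0],"turn":0,"gripper":0},
    {"offset":[-0.044,0.0115,0],"turn":0,"gripper":0},
    {"offset":[-0.044,0.0115,0],"turn":0,"gripper":0},
    {"offset":[-0.044,0.0115,0],"turn":0,"gripper":0},
  ],
)

```text
time: 19.28
ee_pos: [0.5428, -0.021, 0.2464]
orientation: [0.707, 0.707, 0.0, 0.0]
contact_force: [0.7, -0.1, -0.5]
opening: 0.388
finger_force: 20.0
```

Emit:
apply_moves(
  plan=[
    {"offset":[-0.044,0.0115,0.02],"turn":0,"gripper":0},
    {"offset":[0,0,0.05],"turn":0,"gripper":0},
    {"offset":[0,0,0.05],"turn":0,"gripper":0},
    {"offset":[0,0,0.05],"turn":0,"gripper":0},
    {"offset":[0,0,0.016],"turn":0,"gripper":0},
  ],
)

```text
time: 19.7
ee_pos: [0.5474, -0.0543, 0.0911]
orientation: [0.707, 0.707, -0.003, -0.004]
contact_force: [-1.5, 0.6, -1.3]
opening: 0.383
finger_force: 20.0
```

Emit:
apply_moves(
  plan=[
    {"offset":[0,0,0],"turn":0,"gripper":0},
    {"offset":[0,0,0],"turn":0,"gripper":0},
    {"offset":[0,0,0],"turn":0,"gripper":0},
  ],
)

```text
time: 19.95
ee_pos: [0.5542, -0.0545, 0.0996]
orientation: [0.707, 0.708, 0.001, 0.002]
contact_force: [0.3, 0.2, -0.9]
opening: 0.384
finger_force: 20.0
```

Run:
```python
from h import *
p=eyes.snapshot('wrist'); go([.5517,-.0545,.0655]); s=st()[0]; print(s['opening'],s['contact_force'])
for q in ['cart0','pocket0']:
    print(q,[(np.round(d['at'],3).tolist(),round(d['confidence'],2)) for d in eyes.landmark_of(q,p)])
```

```text
pos [ 0.5546 -0.0545  0.1   ] d mm [ 0.  -3.1 34.5] frac [ 0.     -0.0038  0.0431] yhead 0.1 j6 -0.14
0.3858743960638232 [-0.26144419 -0.94754967 -1.21735194]
cart0 [([0.602, -0.051, 0.036], 0.71)]
pocket0 [([0.607, -0.0, 0.037], 0.9), ([0.554, -0.056, 0.036], 0.86), ([0.551, -0.001, 0.033], 0.7), ([0.603, -0.057, 0.034], 0.66), ([0.6, -0.053, 0.035], 0.19)]
```

Run:
```python
from h import *
a=eyes.snapshot('wrist'); b=eyes.snapshot('top'); c=eyes.snapshot('scene')
im=np.vstack([a['color'][100:384,100:420], ])
z=lambda x:cv2.resize(x,None,fx=2.4,fy=2.4,interpolation=cv2.INTER_CUBIC)
t=np.hstack([cv2.resize(a['color'],(400,300)),cv2.resize(b['color'][120:240,80:240],(400,300))])
t2=np.hstack([cv2.resize(c['color'][290:384,200:325],(400,300)),cv2.resize(c['color'][170:264,185:310],(400,300))])
cv2.imwrite('pics/m5.png',cv2.cvtColor(np.vstack([t,t2]),cv2.COLOR_RGB2BGR))
for p in (b,c): print([(np.round(d['at'],3).tolist(),round(d['confidence'],2)) for d in eyes.landmark_of('cart0',p)])
```

```text
[([0.536, 0.389, 0.004], 0.54)]
[([0.536, 0.389, -0.0], 0.82), ([0.558, -0.051, 0.073], 0.66), ([0.602, -0.052, 0.037], 0.61), ([0.464, -0.372, 0.086], 0.51)]
```

View pics/m5.png

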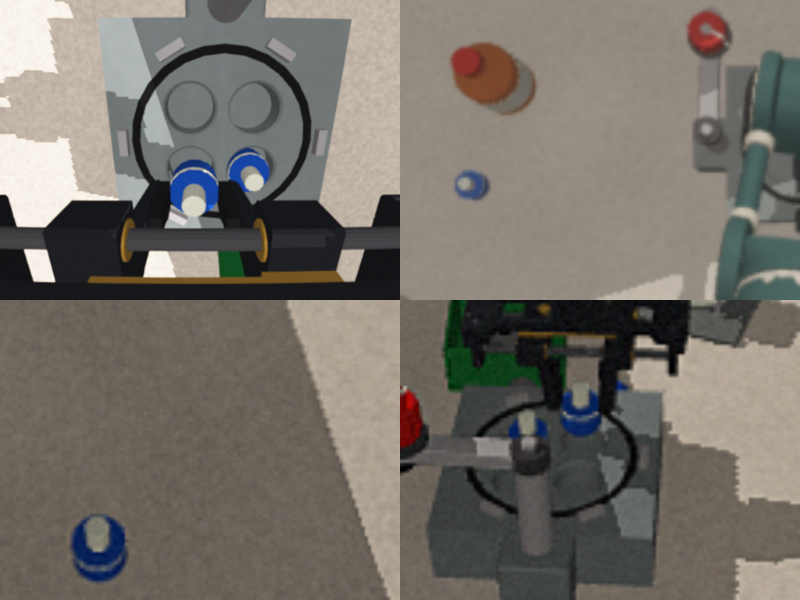

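Run:
```python
from h import *
p=eyes.snapshot('wrist'); go([.5517,-.0545,.0655])
c=p['color'].astype(int)
P=np.array([[at_d(p,u,v) for u in range(180,320)] for v in range(180,300)]); C=c[180:300,180:320]
blue=(C[...,2]>C[...,0]*1.8)&(C[...,2]>60); br=(C.min(2)>120)&(C.max(2)-C.min(2)<50)
for nm,m in [('held blue',blue&(P[...,0]<.58)),('home blue',blue&(P[...,0]>.58))]:
    z=P[m][:,2]; print(nm,m.sum(),np.percentile(z,[5,50,90,99]).round(4)); T=P[m][z>np.percentile(z,90)-.004]; print(T.min(0).round(4),T.max(0).round(4))
for nm,m in [('held stem',br&(P[...,0]<.58)&(P[...,2]>.07)),('home stem',br&(P[...,0]>.58)&(P[...,2]>.065))]:
    if m.sum()<5: continue
    z=P[m][:,2]; T=P[m][z>z.max()-.004]; print(nm,m.sum(),z.max().round(4),T.min(0).round(4),T.max(0).round(4),T.mean(0).round(4))
```

```text
pos [ 0.5522 -0.0544  0.0972] d mm [-0.1 -0.5 31.7] frac [-0.0001 -0.0006  0.0396] yhead 0.1 j6 -0.14
held blue 2224 [0.0833 0.1003 0.1012 0.1058]
[ 0.5357 -0.0706  0.0984] [0.5799 0.0241 0.2437]
home blue 736 [0.0521 0.0642 0.0651 0.1127]
[ 0.5806 -0.0733  0.0613] [ 0.6024 -0.0389  0.1173]
held stem 1261 0.2437 [0.5524 0.0241 0.2437] [0.5524 0.0241 0.2437] [0.5524 0.0241 0.2437]
home stem 120 0.0841 [ 0.5952 -0.0607  0.0803] [ 0.5974 -0.0512  0.0841] [ 0.5964 -0.056   0.082 ]
```

Emit:
apply_moves(
  plan=[
    {"offset":[0,-0.0006,0.008],"turn":0,"gripper":0},
    {"offset":[0,0,0.008],"turn":0,"gripper":0},
    {"offset":[0,0,0.008],"turn":0,"gripper":0},
    {"offset":[0,0,0],"turn":0,"gripper":0},
    {"offset":[0,0,0],"turn":0,"gripper":0},
  ],
)

```text
time: 20.82
ee_pos: [0.5505, -0.0543, 0.0762]
orientation: [0.707, 0.707, -0.001, -0.001]
contact_force: [0.0, 1.2, -0.9]
opening: 0.384
finger_force: 20.0
```

Run:
```python
from h import *
go([.5517,-.0545,.0655]); s=st()[0]; print(s['opening'],s['contact_force'])
```

```text
pos [ 0.5505 -0.0543  0.0762] d mm [-0.2  1.2 10.7] frac [-0.0003  0.0016  0.0134] yhead 0.0 j6 -0.14
0.3838013742466909 [ 0.00987899  1.16686237 -0.87147387]
```

Emit:
apply_moves(
  plan=[
    {"offset":[0,0.0012,0.006],"turn":0,"gripper":0},
    {"offset":[0,0,0.006],"turn":0,"gripper":0},
    {"offset":[0,0,0],"turn":0,"gripper":0},
    {"offset":[0,0,0],"turn":0,"gripper":0.45},
    {"offset":[0,0,0],"turn":0,"gripper":0.45},
  ],
)

```text
time: 21.23
ee_pos: [0.5526, -0.0545, 0.068]
orientation: [0.707, 0.707, 0.0, 0.0]
contact_force: [0.3, -0.8, 0.5]
opening: 0.448
finger_force: 0.0
```

Emit:
apply_moves(
  plan=[
    {"offset":[0,0,0],"turn":0,"gripper":0.45},
    {"offset":[0,0,-0.02],"turn":0,"gripper":0.45},
    {"offset":[0,0,-0.02],"turn":0,"gripper":0.45},
    {"offset":[0,0,0],"turn":0,"gripper":0},
    {"offset":[0,0,0],"turn":0,"gripper":0},
  ],
)

```text
time: 21.65
ee_pos: [0.5537, -0.0546, 0.1012]
orientation: [0.707, 0.707, 0.001, 0.001]
contact_force: [-0.5, -0.5, -0.4]
opening: 0.324
finger_force: 0.0
```

Emit:
apply_moves(
  plan=[
    {"offset":[0,0,0],"turn":0,"gripper":0},
    {"offset":[0,0,0],"turn":0,"gripper":0},
    {"offset":[0,0,0],"turn":0,"gripper":0},
    {"offset":[0,0,0],"turn":0,"gripper":0},
  ],
)

```text
time: 21.98
ee_pos: [0.5518, -0.0543, 0.099]
orientation: [0.707, 0.707, -0.0, -0.001]
contact_force: [0.6, 0.5, 0.7]
opening: 0.023
finger_force: 0.0
```

Run:
```python
from h import *
go([.5517,-.0545,.084]); s=st()[0]; print(s['opening'],s['contact_force'])
p=eyes.snapshot('wrist'); print([(np.round(d['at'],3).tolist(),round(d['confidence'],2)) for d in eyes.landmark_of('cart0',p)])
```

```text
pos [ 0.5518 -0.0543  0.099 ] d mm [-0.2 -0.1 15. ] frac [-0.0002 -0.0001  0.0188] yhead 0.1 j6 -0.14
0.023289106931226804 [0.55793131 0.53356969 0.6595553 ]
[([0.553, -0.053, 0.038], 0.93)]
```

Fingers are shut; press gently on the stem, force watched.

Emit:
apply_moves(
  plan=[
    {"offset":[0,0,0.01],"turn":0,"gripper":0},
    {"offset":[0,0,0.006],"turn":0,"gripper":0},
    {"offset":[0,0,0.004],"turn":0,"gripper":0},
    {"offset":[0,0,0],"turn":0,"gripper":0},
  ],
)

```text
time: 22.42
ee_pos: [0.552, -0.0544, 0.083]
orientation: [0.707, 0.707, -0.0, -0.0]
contact_force: [0.1, 1.3, 0.2]
opening: 0.007
finger_force: 0.0
```

Emit:
apply_moves(
  plan=[
    {"offset":[0,0,0.002],"turn":0,"gripper":0},
    {"offset":[0,0,0],"turn":0,"gripper":0},
  ],
)

```text
time: 22.58
ee_pos: [0.5527, -0.0545, 0.0825]
orientation: [0.707, 0.707, 0.0, 0.0]
contact_force: [0.2, 0.8, 0.4]
opening: 0.005
finger_force: 0.0
```

Emit:
apply_moves(
  plan=[
    {"offset":[0,0,0.002],"turn":0,"gripper":0},
    {"offset":[0,0,0],"turn":0,"gripper":0},
  ],
)

```text
time: 22.75
ee_pos: [0.5534, -0.0546, 0.0824]
orientation: [0.707, 0.707, 0.0, 0.001]
contact_force: [-1.8, 0.6, 9.7]
opening: 0.008
finger_force: 4.8
```

Emit:
apply_moves(
  plan=[
    {"offset":[0,0,-0.03],"turn":0,"gripper":0},
    {"offset":[0,0,-0.05],"turn":0,"gripper":0.5},
    {"offset":[0,0,-0.05],"turn":0,"gripper":0.5},
    {"offset":[0,0,-0.05],"turn":0,"gripper":0.5},
    {"offset":[0,0,-0.05],"turn":0,"gripper":0.5},
  ],
)

```text
time: 23.17
ee_pos: [0.5518, -0.0543, 0.2662]
orientation: [0.707, 0.707, -0.0, -0.0]
contact_force: [0.8, -0.1, -0.2]
opening: 0.283
finger_force: 0.0
```

Emit:
apply_moves(
  plan=[
    {"offset":[0,0,-0.045],"turn":0,"gripper":0.5},
    {"offset":[0.0504,-0.0022,0],"turn":0,"gripper":0.5},
    {"offset":[0.0504,-0.0022,0],"turn":0,"gripper":0.5},
    {"offset":[0.0504,-0.0022,0],"turn":0,"gripper":0.5},
    {"offset":[0.0504,-0.0022,0],"turn":0,"gripper":0.5},
  ],
)

```text
time: 23.58
ee_pos: [0.545, 0.1081, 0.3011]
orientation: [0.707, 0.707, 0.0, 0.0]
contact_force: [1.0, 0.6, 0.0]
opening: 0.501
finger_force: 0.0
```

Emit:
apply_moves(
  plan=[
    {"offset":[0.0504,-0.0022,0],"turn":0,"gripper":0.5},
    {"offset":[0.0504,-0.0022,0],"turn":0,"gripper":0.5},
    {"offset":[0.0504,-0.0022,0],"turn":0,"gripper":0.5},
    {"offset":[0.0504,-0.0022,0],"turn":0,"gripper":0.5},
    {"offset":[0.0504,-0.0022,0],"turn":0,"gripper":0.5},
  ],
)

```text
time: 24.0
ee_pos: [0.5356, 0.3104, 0.3005]
orientation: [0.707, 0.707, -0.0, 0.0]
contact_force: [0.7, -0.1, 0.2]
opening: 0.502
finger_force: 0.0
```

Emit:
apply_moves(
  plan=[
    {"offset":[0.0504,-0.0022,0],"turn":0,"gripper":0.5},
    {"offset":[0.0504,-0.0022,0],"turn":0,"gripper":0.5},
    {"offset":[0,0,0.05],"turn":-0.0389,"gripper":0.5},
    {"offset":[0,0,0.05],"turn":-0.0389,"gripper":0.5},
    {"offset":[0,0,0],"turn":-0.0389,"gripper":0.5},
  ],
)

```text
time: 24.42
ee_pos: [0.5276, 0.3872, 0.2103]
orientation: [0.563, 0.827, -0.007, -0.003]
contact_force: [-1.4, -0.8, -2.1]
opening: 0.498
finger_force: 0.0
```

Emit:
apply_moves(
  plan=[
    {"offset":[0,0,0],"turn":-0.0389,"gripper":0.5},
    {"offset":[0,0,0],"turn":-0.0389,"gripper":0.5},
    {"offset":[0,0,0],"turn":0,"gripper":0.5},
    {"offset":[0,0,0],"turn":0,"gripper":0.5},
  ],
)

```text
time: 24.75
ee_pos: [0.5326, 0.389, 0.2204]
orientation: [0.463, 0.886, -0.0, -0.0]
contact_force: [-0.3, 0.6, 0.9]
opening: 0.498
finger_force: 0.0
```

Run:
```python
from h import *
p=eyes.snapshot('wrist'); go([.534,.3895,.032]); stems(p)
```

```text
pos [0.5327 0.3891 0.2206] d mm [ -0.4   1.3 188.6] frac [-0.0005  0.0017  0.2358] yhead 34.9 j6 -0.02
rec [0.531 0.394 0.031] 0.8
lm [0.537  0.3875 0.0033] 0.6
top annulus [0.5339 0.3898 0.0281] [0.034 0.035 0.007] px [249. 167.]
```

Emit:
apply_moves(
  plan=[
    {"offset":[0,0.001,0.05],"turn":0,"gripper":0.5},
    {"offset":[0,0,0.05],"turn":0,"gripper":0.5},
    {"offset":[0,0,0.05],"turn":0,"gripper":0.5},
    {"offset":[0,0,0.05],"turn":0,"gripper":0.5},
    {"offset":[0,0,0.0345],"turn":0,"gripper":0.5},
  ],
)

```text
time: 25.32
ee_pos: [0.5316, 0.3882, 0.0295]
orientation: [0.462, 0.887, -0.002, -0.001]
contact_force: [-0.3, -0.9, 0.2]
opening: 0.498
finger_force: 0.0
```

Emit:
apply_moves(
  plan=[
    {"offset":[0,0,0],"turn":0,"gripper":0.5},
    {"offset":[0,0,0],"turn":0,"gripper":0.5},
  ],
)

```text
time: 25.48
ee_pos: [0.532, 0.3886, 0.0315]
orientation: [0.462, 0.887, -0.002, -0.001]
contact_force: [0.5, 0.0, 1.2]
opening: 0.501
finger_force: 0.0
```

Emit:
apply_moves(
  plan=[
    {"offset":[0,0,0],"turn":0,"gripper":0},
    {"offset":[0,0,0],"turn":0,"gripper":0},
    {"offset":[0,0,0],"turn":0,"gripper":0},
    {"offset":[0,0,0],"turn":0,"gripper":0},
    {"offset":[0,0,0],"turn":0,"gripper":0},
  ],
)

```text
time: 25.9
ee_pos: [0.5342, 0.3901, 0.0351]
orientation: [0.461, 0.887, 0.001, 0.001]
contact_force: [-1.3, -0.6, 6.3]
opening: 0.175
finger_force: 19.9
```

Emit:
apply_moves(
  plan=[
    {"offset":[0,0,-0.02],"turn":0,"gripper":0},
    {"offset":[0,0,-0.05],"turn":0,"gripper":0},
    {"offset":[0,0,-0.05],"turn":0,"gripper":0},
    {"offset":[0,0,-0.05],"turn":0,"gripper":0},
    {"offset":[0,0,-0.05],"turn":0,"gripper":0},
  ],
)

```text
time: 26.32
ee_pos: [0.5329, 0.3893, 0.2112]
orientation: [0.461, 0.887, 0.0, 0.0]
contact_force: [1.2, 0.7, -0.6]
opening: 0.17
finger_force: 19.8
```

Emit:
apply_moves(
  plan=[
    {"offset":[0,0,-0.05],"turn":0.0389,"gripper":0},
    {"offset":[0,0,0],"turn":0.0389,"gripper":0},
    {"offset":[0,0,0],"turn":0.0389,"gripper":0},
    {"offset":[0,0,0],"turn":0.0389,"gripper":0},
    {"offset":[0,0,0],"turn":0.0389,"gripper":0},
  ],
)

```text
time: 26.73
ee_pos: [0.5333, 0.3895, 0.2501]
orientation: [0.709, 0.705, 0.001, 0.0]
contact_force: [-0.6, 0.2, -1.5]
opening: 0.174
finger_force: 19.8
```

Emit:
apply_moves(
  plan=[
    {"offset":[-0.0488,0.0022,0],"turn":0,"gripper":0},
    {"offset":[-0.0488,0.0022,0],"turn":0,"gripper":0},
    {"offset":[-0.0488,0.0022,0],"turn":0,"gripper":0},
    {"offset":[-0.0488,0.0022,0],"turn":0,"gripper":0},
    {"offset":[-0.0488,0.0022,0],"turn":0,"gripper":0},
  ],
)

```text
time: 27.15
ee_pos: [0.5419, 0.1928, 0.2495]
orientation: [0.707, 0.708, 0.0, 0.0]
contact_force: [0.1, -1.3, -0.9]
opening: 0.166
finger_force: 19.8
```

Emit:
apply_moves(
  plan=[
    {"offset":[-0.0488,0.0022,0],"turn":0,"gripper":0},
    {"offset":[-0.0488,0.0022,0],"turn":0,"gripper":0},
    {"offset":[-0.0488,0.0022,0],"turn":0,"gripper":0},
    {"offset":[-0.0488,0.0022,0],"turn":0,"gripper":0},
    {"offset":[-0.0488,0.0022,0],"turn":0,"gripper":0},
  ],
)

```text
time: 27.57
ee_pos: [0.5509, -0.0026, 0.2497]
orientation: [0.707, 0.707, 0.0, 0.0]
contact_force: [0.9, 0.5, -0.9]
opening: 0.17
finger_force: 19.8
```

Emit:
apply_moves(
  plan=[
    {"offset":[0,0,0.05],"turn":0,"gripper":0},
    {"offset":[0,0,0.05],"turn":0,"gripper":0},
    {"offset":[0,0,0.05],"turn":0,"gripper":0},
    {"offset":[0,0,0.02],"turn":0,"gripper":0},
    {"offset":[0,0,0],"turn":0,"gripper":0},
  ],
)

```text
time: 27.98
ee_pos: [0.5467, -0.001, 0.1079]
orientation: [0.707, 0.707, -0.003, -0.004]
contact_force: [-0.5, 0.5, -0.3]
opening: 0.168
finger_force: 19.8
```

Emit:
apply_moves(
  plan=[
    {"offset":[0,0,0],"turn":0,"gripper":0},
    {"offset":[0,0,0],"turn":0,"gripper":0},
    {"offset":[0,0,0],"turn":0,"gripper":0},
    {"offset":[0,0,0],"turn":0,"gripper":0},
  ],
)

```text
time: 28.32
ee_pos: [0.5532, -0.0008, 0.1156]
orientation: [0.707, 0.708, 0.002, 0.002]
contact_force: [-0.1, -0.0, -0.5]
opening: 0.169
finger_force: 19.8
```

Run:
```python
from h import *
go([.5517,-.0005,.0655]); s=st()[0]; print(s['opening'],s['contact_force'])
p=eyes.snapshot('wrist'); c=p['color'].astype(int)
for q in ['cart0','pocket0','clamp_grip','knob_grip']:
    print(q,[(np.round(d['at'],3).tolist(),round(d['confidence'],2)) for d in eyes.landmark_of(q,p)])
P=np.array([[at_d(p,u,v) for u in range(180,320)] for v in range(160,300)]); C=c[160:300,180:320]
blue=(C[...,2]>C[...,0]*1.8)&(C[...,2]>60)&(P[...,2]>.07)&(P[...,2]<.14)
z=P[blue][:,2]; T=P[blue][z>np.percentile(z,90)-.004]; print(len(z),np.percentile(z,90),T.min(0).round(4),T.max(0).round(4))
go([.5517,-.0005,.0655])
```

```text
pos [ 0.5532 -0.0008  0.1156] d mm [ 0.3 -1.7 50.1] frac [ 0.0003 -0.0021  0.0627] yhead 0.1 j6 -0.05
0.16874929570509536 [-0.05497595 -0.02115492 -0.52551054]
cart0 [([0.552, -0.001, 0.082], 0.92), ([0.552, -0.052, 0.038], 0.56), ([0.605, -0.052, 0.035], 0.49)]
pocket0 [([0.606, -0.059, 0.036], 0.86), ([0.552, -0.002, 0.036], 0.81), ([0.607, -0.0, 0.036], 0.63)]
clamp_grip []
knob_grip [([0.552, -0.052, 0.041], 0.69)]
1243 0.11075149340370288 [ 0.5372 -0.018   0.107 ] [0.5693 0.0172 0.1398]
pos [ 0.5517 -0.0008  0.1138] d mm [ 0.3 -0.  48.3] frac [ 0.0003 -0.      0.0604] yhead 0.1 j6 -0.05
```

Emit:
apply_moves(
  plan=[
    {"offset":[0,-0.0005,0.015],"turn":0,"gripper":0},
    {"offset":[0,0,0.012],"turn":0,"gripper":0},
    {"offset":[0,0,0.01],"turn":0,"gripper":0},
    {"offset":[0,0,0.008],"turn":0,"gripper":0},
    {"offset":[0,0,0],"turn":0,"gripper":0},
  ],
)

```text
time: 28.98
ee_pos: [0.5498, -0.0008, 0.0748]
orientation: [0.707, 0.707, -0.001, -0.001]
contact_force: [1.1, 0.7, -1.2]
opening: 0.168
finger_force: 19.7
```

Emit:
apply_moves(
  plan=[
    {"offset":[0,0,0.006],"turn":0,"gripper":0},
    {"offset":[0,0,0.006],"turn":0,"gripper":0},
    {"offset":[0,0,0.002],"turn":0,"gripper":0},
    {"offset":[0,0,0],"turn":0,"gripper":0},
  ],
)

```text
time: 29.32
ee_pos: [0.551, -0.001, 0.0693]
orientation: [0.707, 0.707, -0.0, -0.0]
contact_force: [-9.6, -0.5, 22.7]
opening: 0.17
finger_force: 20.5
```

Run:
```python
from h import *
go([.5517,-.0005,.0665]); s=st()[0]; print(s['opening'],s['contact_force'])
```

```text
pos [ 0.551  -0.001   0.0693] d mm [0.5 0.7 2.8] frac [0.0006 0.0009 0.0035] yhead 0.1 j6 -0.05
0.16976097824324551 [-9.58372956 -0.54732387 22.68734755]
```

Emit:
apply_moves(
  plan=[
    {"offset":[0,0,-0.002],"turn":0,"gripper":0.35},
    {"offset":[0,0,0],"turn":0,"gripper":0.35},
    {"offset":[0,0,0],"turn":0,"gripper":0.35},
    {"offset":[0,0,-0.02],"turn":0,"gripper":0.35},
    {"offset":[0,0,-0.02],"turn":0,"gripper":0.35},
  ],
)

```text
time: 29.73
ee_pos: [0.5491, -0.0008, 0.0979]
orientation: [0.707, 0.707, -0.001, -0.002]
contact_force: [0.1, 0.5, -0.7]
opening: 0.35
finger_force: 0.0
```

Emit:
apply_moves(
  plan=[
    {"offset":[0,0,0],"turn":0,"gripper":0},
    {"offset":[0,0,0],"turn":0,"gripper":0},
    {"offset":[0,0,0],"turn":0,"gripper":0},
    {"offset":[0,0,0],"turn":0,"gripper":0},
    {"offset":[0,0,0],"turn":0,"gripper":0},
  ],
)

```text
time: 30.15
ee_pos: [0.55, -0.0008, 0.0983]
orientation: [0.707, 0.707, -0.001, -0.001]
contact_force: [0.3, 0.4, 0.3]
opening: 0.005
finger_force: 0.0
```

Emit:
apply_moves(
  plan=[
    {"offset":[0,0,0.008],"turn":0,"gripper":0},
    {"offset":[0,0,0.006],"turn":0,"gripper":0},
    {"offset":[0,0,0.003],"turn":0,"gripper":0},
    {"offset":[0,0,0],"turn":0,"gripper":0},
  ],
)

```text
time: 30.48
ee_pos: [0.5498, -0.0008, 0.0845]
orientation: [0.707, 0.707, -0.001, -0.001]
contact_force: [0.7, -0.6, -0.8]
opening: 0.005
finger_force: 0.0
```

Emit:
apply_moves(
  plan=[
    {"offset":[0,0,0.002],"turn":0,"gripper":0},
    {"offset":[0,0,0],"turn":0,"gripper":0},
  ],
)

```text
time: 30.65
ee_pos: [0.5507, -0.0008, 0.084]
orientation: [0.707, 0.707, -0.0, -0.0]
contact_force: [0.3, 0.3, -0.5]
opening: 0.005
finger_force: 0.0
```

Emit:
apply_moves(
  plan=[
    {"offset":[0,0,0.002],"turn":0,"gripper":0},
    {"offset":[0,0,0],"turn":0,"gripper":0},
  ],
)

```text
time: 30.82
ee_pos: [0.5509, -0.0008, 0.0826]
orientation: [0.707, 0.707, 0.0, 0.0]
contact_force: [-0.4, 1.0, -0.1]
opening: 0.006
finger_force: 0.0
```

Emit:
apply_moves(
  plan=[
    {"offset":[0,0,0.002],"turn":0,"gripper":0},
    {"offset":[0,0,0],"turn":0,"gripper":0},
  ],
)

```text
time: 30.98
ee_pos: [0.5517, -0.0008, 0.0825]
orientation: [0.707, 0.707, 0.001, 0.001]
contact_force: [-2.0, -0.4, 6.5]
opening: 0.001
finger_force: 3.0
```

Emit:
apply_moves(
  plan=[
    {"offset":[0,0,-0.04],"turn":0,"gripper":0.8},
    {"offset":[0,0,-0.05],"turn":0,"gripper":0.8},
    {"offset":[0,0,-0.05],"turn":0,"gripper":0.8},
    {"offset":[0,0,-0.05],"turn":0,"gripper":0.8},
    {"offset":[0,0,-0.05],"turn":0,"gripper":0.8},
  ],
)

```text
time: 31.4
ee_pos: [0.5505, -0.0008, 0.2751]
orientation: [0.707, 0.707, 0.0, 0.0]
contact_force: [0.9, -0.3, 0.4]
opening: 0.357
finger_force: 0.0
```

Emit:
apply_moves(
  plan=[
    {"offset":[0,0,-0.05],"turn":0,"gripper":0.8},
    {"offset":[0,0,-0.05],"turn":0,"gripper":0.8},
    {"offset":[-0.0499,-0.0127,0],"turn":0,"gripper":0.8},
    {"offset":[-0.0499,-0.0127,0],"turn":0,"gripper":0.8},
    {"offset":[-0.0499,-0.0127,0],"turn":0,"gripper":0.8},
  ],
)

```text
time: 31.82
ee_pos: [0.5207, -0.1213, 0.355]
orientation: [0.706, 0.708, 0.001, 0.002]
contact_force: [0.4, -0.6, -0.5]
opening: 0.738
finger_force: 0.0
```

Emit:
apply_moves(
  plan=[
    {"offset":[-0.0499,-0.0127,0],"turn":0,"gripper":0.8},
    {"offset":[-0.0499,-0.0127,0],"turn":0,"gripper":0.8},
    {"offset":[-0.0499,-0.0127,0],"turn":0,"gripper":0.8},
    {"offset":[-0.0499,-0.0127,0],"turn":0,"gripper":0.8},
    {"offset":[-0.0499,-0.0127,0],"turn":0,"gripper":0.8},
  ],
)

```text
time: 32.23
ee_pos: [0.4689, -0.3221, 0.3534]
orientation: [0.707, 0.707, 0.0, 0.0]
contact_force: [1.5, -0.8, -0.2]
opening: 0.802
finger_force: 0.0
```

Emit:
apply_moves(
  plan=[
    {"offset":[0,0,0],"turn":0,"gripper":0.8},
    {"offset":[0,0,0],"turn":0,"gripper":0.8},
    {"offset":[0,0,0],"turn":0,"gripper":0.8},
    {"offset":[0,0,0],"turn":0,"gripper":0.8},
    {"offset":[0,0,0],"turn":0,"gripper":0.8},
  ],
)

```text
time: 32.65
ee_pos: [0.4704, -0.3189, 0.3533]
orientation: [0.706, 0.708, 0.0, 0.0]
contact_force: [0.4, 1.0, 0.2]
opening: 0.798
finger_force: 0.0
```

Run:
```python
from h import *
go([.483,-.299,.3])
for n in ['wrist','scene','top']:
    p=eyes.snapshot(n)
    if n=='wrist': save(p,'w6.png')
    for q in ['cart0','cover','cover_boss','rack']:
        print(n,q,[(np.round(d['at'],3).tolist(),round(d['confidence'],2)) for d in eyes.landmark_of(q,p)][:4])
    if n=='top':
        for x,y in [(.6057,-.0545),(.5517,-.0545),(.5517,-.0005)]:
            u,v=px(p,[x,y,.082]).round().astype(int); print('stem z',[round(at_d(p,u+a,v+b)[2],4) for a in (-1,0,1) for b in (-1,0,1)])
```

```text
pos [ 0.4704 -0.3189  0.3533] d mm [19.8 12.6 53.3] frac [0.0248 0.0158 0.0666] yhead 0.2 j6 -0.64
wrist cart0 []
wrist cover []
wrist cover_boss [([0.484, -0.304, 0.087], 0.82)]
wrist rack [([0.468, -0.349, -0.003], 0.58), ([0.482, -0.303, 0.088], 0.51)]
scene cart0 [([0.482, -0.299, 0.09], 0.75), ([0.554, -0.055, 0.034], 0.68), ([0.548, -0.004, 0.036], 0.6), ([0.659, 0.351, 0.0], 0.55)]
scene cover [([0.462, -0.373, 0.086], 0.86), ([0.604, -0.055, 0.037], 0.59), ([0.682, 0.072, 0.143], 0.46)]
scene cover_boss [([0.479, -0.298, 0.085], 0.8), ([0.553, 0.003, 0.038], 0.43), ([0.575, -0.028, -0.0], 0.27), ([0.545, 0.0, 0.037], 0.25)]
scene rack [([0.468, -0.348, 0.003], 0.64), ([0.341, -0.478, 0.003], 0.52)]
top cart0 [([0.551, -0.057, 0.036], 0.64), ([0.549, 0.0, 0.038], 0.45), ([0.601, -0.054, 0.04], 0.4)]
top cover [([0.462, -0.372, 0.083], 0.93)]
top cover_boss [([0.486, -0.298, 0.087], 0.78)]
top rack [([0.462, -0.349, 0.0], 0.72), ([0.606, 0.0, 0.031], 0.65), ([0.657, -0.242, 0.005], 0.42)]
stem z [np.float64(0.0803), np.float64(0.084), np.float64(0.08), np.float64(0.0845), np.float64(0.0804), np.float64(0.0827), np.float64(0.0804), np.float64(0.0849), np.float64(0.0821)]
stem z [np.float64(0.0832), np.float64(0.0852), np.float64(0.0773), np.float64(0.08), np.float64(0.0759), np.float64(0.0884), np.float64(0.0872), np.float64(0.0805), np.float64(0.0803)]
stem z [np.float64(0.0831), np.float64(0.0828), np.float64(0.0816), np.float64(0.0804), np.float64(0.0837), np.float64(0.0833), np.float64(0.0823), np.float64(0.0844), np.float64(0.0837)]
```

View pics/w6.png

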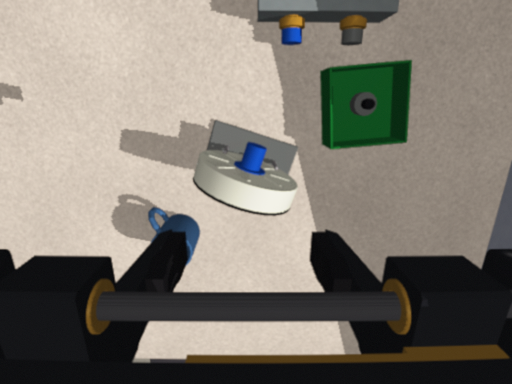

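```bash
cat >> h.py <<'E'
def cloud(p): 
    v,u=np.mgrid[:384,:512]; K=np.array([[p['fx'],0,p['cx']],[0,p['fy'],p['cy']],[0,0,1]],float)
    n=cv2.undistortPoints(np.c_[u.ravel(),v.ravel()].astype(float)[:,None],K,np.array([p['k1'],0,0,0.]))[:,0]
    z=p['range_z'].ravel(); return ((np.c_[n*z[:,None],z]-p['t'])@p['R']).reshape(384,512,3)
E
python3 - <<'E'
from h import *
for n in ['wrist','top','scene']:
    p=eyes.snapshot(n); X=cloud(p); c=p['color'].astype(int)
    near=(np.hypot(X[...,0]-.47,X[...,1]+.32)<.1)&(X[...,2]>.05)
    b=near&(c[...,2]>c[...,0]*1.8)&(c[...,2]>60)&(X[...,2]>.06)&(X[...,2]<.11)
    B=X[b]; 
    print(n,'boss pts',len(B), B.min(0).round(3),B.max(0).round(3), 'ztop',np.percentile(B[:,2],95).round(4))
    w=(np.hypot(X[...,0]-.465,X[...,1]+.36)<.1)&(c.min(2)>90)&(c.max(2)-c.min(2)<60)&(X[...,2]>.09)&(X[...,2]<.17)
    W=X[w]; 
    if len(W)>50:
        mu=W[:,:2].mean(0); U,S,V=np.linalg.svd(W[:,:2]-mu); print('white',len(W),mu.round(4),'disc dir',np.degrees(np.arctan2(*V[0][::-1])).round(1),'zmax',np.percentile(W[:,2],99).round(4))
        ax=np.array([np.cos(np.radians(74)),np.sin(np.radians(74))])
        mu=B[:,:2].mean(0);V=np.linalg.svd(B[:,:2]-mu)[2]; print('boss dir',np.degrees(np.arctan2(*V[0][::-1])).round(1),mu.round(4))
        print('face along 74deg:',np.percentile(W[:,:2]@ax,[1,50,99]).round(4),'boss',np.percentile(B[:,:2]@ax,[1,50,99]).round(4),'boss perp',np.percentile(B[:,:2]@[-ax[1],ax[0]],[2,50,98]).round(4))
E
```

```text
wrist boss pts 641 [ 0.451 -0.341  0.071] [ 0.496 -0.297  0.11 ] ztop 0.1062
white 3634 [ 0.4654 -0.3476] disc dir -17.5 zmax 0.1608
boss dir -109.3 [ 0.4768 -0.3197]
face along 74deg: [-0.2284 -0.2037 -0.1909] boss [-0.1929 -0.1765 -0.1558] boss perp [-0.5644 -0.5465 -0.5281]
top boss pts 121 [ 0.459 -0.34   0.083] [ 0.495 -0.3    0.107] ztop 0.1044
white 598 [ 0.4689 -0.3442] disc dir 162.1 zmax 0.1628
boss dir -103.8 [ 0.4789 -0.3202]
face along 74deg: [-0.2221 -0.199  -0.1912] boss [-0.1924 -0.1763 -0.157 ] boss perp [-0.563  -0.5481 -0.535 ]
scene boss pts 155 [ 0.448 -0.343  0.063] [ 0.494 -0.293  0.109] ztop 0.1034
white 744 [ 0.4623 -0.339 ] disc dir 164.2 zmax 0.1605
boss dir 67.1 [ 0.4723 -0.317 ]
face along 74deg: [-0.2284 -0.1953 -0.1885] boss [-0.1941 -0.1765 -0.153 ] boss perp [-0.565  -0.5405 -0.5231]
```

Emit:
apply_moves(
  plan=[
    {"offset":[0,0,0],"turn":0.0319,"gripper":0.55},
    {"offset":[0,0,0],"turn":0.0319,"gripper":0.55},
    {"offset":[0,0,0],"turn":0.0319,"gripper":0.55},
    {"offset":[0,0,0],"turn":0,"gripper":0.55},
    {"offset":[0,0,0],"turn":0,"gripper":0.55},
  ],
)

```text
time: 33.97
ee_pos: [0.4698, -0.3203, 0.3531]
orientation: [0.804, 0.595, -0.0, -0.0]
contact_force: [-0.2, 0.1, -0.5]
opening: 0.553
finger_force: 0.0
```

Run:
```python
from h import *
a=np.radians(73); ax=np.array([np.cos(a),np.sin(a),0])
go(np.array([.4826,-.3001,.068])+.012*ax)
p=eyes.snapshot('wrist')
for q in ['cover','cover_boss']: print(q,[(np.round(d['at'],4).tolist(),round(d['confidence'],2)) for d in eyes.landmark_of(q,p)][:4])
go(np.array([.4826,-.3001,.068])+.012*ax)
```

```text
pos [ 0.4698 -0.3203  0.3531] d mm [ 35.    6.3 285.1] frac [0.0438 0.0079 0.3564] yhead -17.0 j6 -0.35
cover [([0.4628, -0.3713, 0.081], 0.91)]
cover_boss [([0.4817, -0.305, 0.0851], 0.96), ([0.6483, -0.249, 0.0045], 0.53)]
pos [ 0.4698 -0.3203  0.3531] d mm [ 35.    6.3 285.1] frac [0.0438 0.0078 0.3564] yhead -17.1 j6 -0.34
```

Emit:
apply_moves(
  plan=[
    {"offset":[0.0438,0.0079,0],"turn":0,"gripper":0.55},
    {"offset":[0,0,0.045],"turn":0,"gripper":0.55},
    {"offset":[0,0,0.045],"turn":0,"gripper":0.55},
    {"offset":[0,0,0.045],"turn":0,"gripper":0.55},
    {"offset":[0,0,0.045],"turn":0,"gripper":0.55},
  ],
)

```text
time: 34.53
ee_pos: [0.4865, -0.2885, 0.2082]
orientation: [0.804, 0.594, 0.0, 0.001]
contact_force: [0.4, -0.3, -0.2]
opening: 0.55
finger_force: 0.0
```

Emit:
apply_moves(
  plan=[
    {"offset":[0,0,0.045],"turn":0,"gripper":0.55},
    {"offset":[0,0,0.045],"turn":0,"gripper":0.55},
    {"offset":[0,0,0],"turn":0,"gripper":0.55},
    {"offset":[0,0,0],"turn":0,"gripper":0.55},
    {"offset":[0,0,0],"turn":0,"gripper":0.55},
  ],
)

```text
time: 34.95
ee_pos: [0.4873, -0.2894, 0.139]
orientation: [0.805, 0.594, 0.0, 0.001]
contact_force: [1.3, 0.4, 0.5]
opening: 0.55
finger_force: 0.0
```

Run:
```python
from h import *
a=np.radians(73); ax=np.array([np.cos(a),np.sin(a),0])
p=eyes.snapshot('wrist'); save(p,'w7.png'); go(np.array([.4826,-.3001,.068])+.012*ax)
for q in ['cover','cover_boss']: print(q,[(np.round(d['at'],4).tolist(),round(d['confidence'],2)) for d in eyes.landmark_of(q,p)][:4])
X=cloud(p); c=p['color'].astype(int)
b=(np.hypot(X[...,0]-.48,X[...,1]+.31)<.05)&(c[...,2]>c[...,0]*1.8)&(c[...,2]>60)&(X[...,2]>.06)&(X[...,2]<.11); B=X[b]
e=B@ax; w=B@np.array([-ax[1],ax[0],0]); print(len(B),np.percentile(e,[1,50,97,99]).round(4),np.percentile(w,[1,50,99]).round(4),np.percentile(B[:,2],[1,50,97]).round(4)); print('nominal end',np.array([.4826,-.3001,0])@ax,np.array([.4826,-.3001,0])@np.array([-ax[1],ax[0],0]))
```

```text
pos [ 0.4881 -0.2899  0.1401] d mm [ 0.7 -2.6 72.1] frac [ 0.0009 -0.0032  0.0901] yhead -17.2 j6 -0.28
cover [([0.4633, -0.3709, 0.0825], 0.87)]
cover_boss [([0.4842, -0.3046, 0.0858], 0.55)]
2865 [-0.1833 -0.168  -0.1463 -0.1461] [-0.5708 -0.5496 -0.5283] [0.0749 0.0978 0.1072]
nominal end -0.14588847256531415 -0.5492534238150542
```

View pics/w7.png

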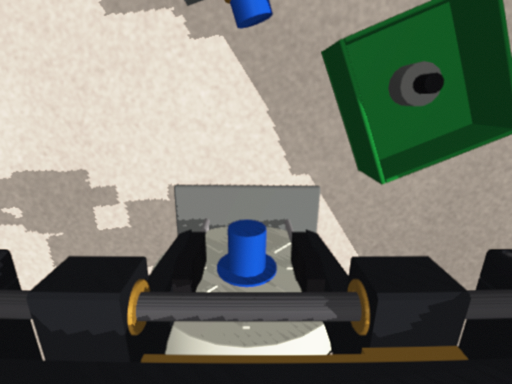

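Emit:
apply_moves(
  plan=[
    {"offset":[0,-0.0032,0.03],"turn":0,"gripper":0.55},
    {"offset":[0,0,0.03],"turn":0,"gripper":0.55},
    {"offset":[0,0,0.0275],"turn":0,"gripper":0.55},
    {"offset":[0,0,0],"turn":0,"gripper":0.55},
    {"offset":[0,0,0],"turn":0,"gripper":0.55},
  ],
)

```text
time: 35.52
ee_pos: [0.4839, -0.288, 0.0678]
orientation: [0.805, 0.594, -0.0, -0.0]
contact_force: [-0.2, -1.4, 0.3]
opening: 0.548
finger_force: 0.0
```

Emit:
apply_moves(
  plan=[
    {"offset":[0,0,0],"turn":0,"gripper":0.55},
    {"offset":[0,0,0],"turn":0,"gripper":0.55},
    {"offset":[0,0,0],"turn":0,"gripper":0.55},
  ],
)

```text
time: 35.77
ee_pos: [0.4852, -0.2888, 0.0693]
orientation: [0.805, 0.594, 0.001, 0.002]
contact_force: [-0.6, -0.9, -0.4]
opening: 0.548
finger_force: 0.0
```

Run:
```python
from h import *
a=np.radians(73); ax=np.array([np.cos(a),np.sin(a),0])
go(np.array([.4826,-.3001,.070])+.004*ax); print(st()[0]['contact_force'])
```

```text
pos [ 0.4852 -0.2888  0.0693] d mm [-7.5  0.8 -0.7] frac [-0.0094  0.001  -0.0009] yhead -17.2 j6 -0.28
[-0.55004048 -0.91348637 -0.43538379]
```

Emit:
apply_moves(
  plan=[
    {"offset":[-0.004,0.001,0],"turn":0,"gripper":0.55},
    {"offset":[-0.003,0,0],"turn":0,"gripper":0.55},
    {"offset":[-0.003,0,0],"turn":0,"gripper":0.55},
    {"offset":[0,0,0],"turn":0,"gripper":0.55},
  ],
)

```text
time: 36.1
ee_pos: [0.4822, -0.2964, 0.0673]
orientation: [0.805, 0.593, -0.0, 0.0]
contact_force: [-0.2, 0.2, 0.1]
opening: 0.55
finger_force: 0.0
```

Emit:
apply_moves(
  plan=[
    {"offset":[0,0,0],"turn":0,"gripper":0},
    {"offset":[0,0,0],"turn":0,"gripper":0},
    {"offset":[0,0,0],"turn":0,"gripper":0},
    {"offset":[0,0,0],"turn":0,"gripper":0},
  ],
  newtons=15,
)

```text
time: 36.43
ee_pos: [0.483, -0.2961, 0.0674]
orientation: [0.805, 0.594, 0.0, 0.001]
contact_force: [1.2, -1.0, 0.6]
opening: 0.316
finger_force: 14.9
```

Run:
```python
from h import *
a=np.radians(73); ax=np.array([np.cos(a),np.sin(a),0])
go(np.array([.4826,-.3001,.070])+.004*ax); print(st()[0]['contact_force'])
p=eyes.snapshot('wrist')
for q in ['cover','cover_boss']: print(q,[(np.round(d['at'],4).tolist(),round(d['confidence'],2)) for d in eyes.landmark_of(q,p)][:4])
```

```text
pos [ 0.483  -0.2961  0.0674] d mm [ 0.   0.8 -2.6] frac [ 0.      0.001  -0.0032] yhead -17.2 j6 -0.29
[ 1.18401841 -0.967388    0.57408682]
cover []
cover_boss [([0.4834, -0.3035, 0.0869], 0.69)]
```

Emit:
apply_moves(
  plan=[
    {"offset":[0,0,-0.01],"turn":0,"gripper":0},
    {"offset":[0,0,-0.02],"turn":0,"gripper":0},
    {"offset":[0,0,-0.025],"turn":0,"gripper":0},
    {"offset":[0,0,-0.025],"turn":0,"gripper":0},
    {"offset":[0,0,-0.025],"turn":0,"gripper":0},
  ],
)

```text
time: 37.0
ee_pos: [0.4806, -0.2951, 0.1511]
orientation: [0.805, 0.594, -0.001, -0.002]
contact_force: [-0.0, 0.1, -2.9]
opening: 0.306
finger_force: 14.9
```

Emit:
apply_moves(
  plan=[
    {"offset":[0,0,-0.025],"turn":0,"gripper":0},
    {"offset":[0,0,-0.025],"turn":0,"gripper":0},
    {"offset":[0,0,-0.02],"turn":0,"gripper":0},
    {"offset":[0,0,0],"turn":0,"gripper":0},
    {"offset":[0,0,0],"turn":0,"gripper":0},
  ],
)

```text
time: 37.42
ee_pos: [0.4824, -0.296, 0.2082]
orientation: [0.805, 0.594, 0.0, 0.001]
contact_force: [-0.3, 0.6, -0.3]
opening: 0.004
finger_force: 0.0
```

Run:
```python
from h import *
go([0.483,-.2961,.2]); s=st()[0]; print(s['contact_force'],s['opening'],s['finger_force'])
p=eyes.snapshot('wrist'); q=eyes.snapshot('scene')
for r in (p,q):
  for n in ['cover','cover_boss']: print(n,[(np.round(d['at'],4).tolist(),round(d['confidence'],2)) for d in eyes.landmark_of(n,r)][:3])
t=np.hstack([cv2.resize(p['color'],(400,300)),cv2.resize(q['color'][70:220,180:380],(400,300))])
cv2.imwrite('pics/m8.png',cv2.cvtColor(t,cv2.COLOR_RGB2BGR))
```

```text
pos [ 0.4824 -0.296   0.2082] d mm [0.1 0.6 8.2] frac [0.0001 0.0007 0.0103] yhead -17.2 j6 -0.29
[-0.33360586  0.64092303 -0.29010282] 0.003964550395834901 0.0
cover [([0.4891, -0.2523, 0.0045], 0.82)]
cover_boss [([0.4929, -0.2459, 0.076], 0.95)]
cover [([0.3401, -0.4789, 0.0022], 0.52), ([0.624, 0.0782, 0.155], 0.44)]
cover_boss [([0.4904, -0.2402, 0.0797], 0.62)]
```

View pics/m8.png

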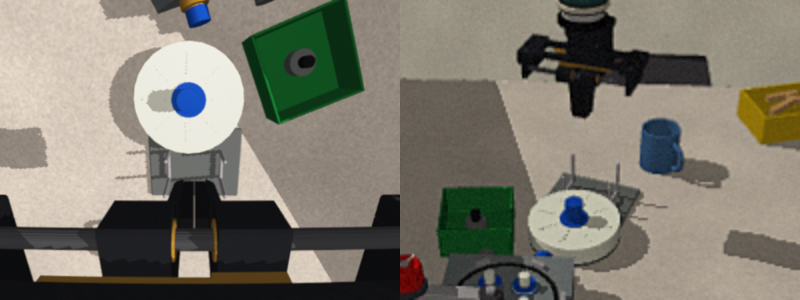

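Run:
```python
from h import *
for n in ['wrist','top']:
    p=eyes.snapshot(n); X=cloud(p); c=p['color'].astype(int)
    b=(np.hypot(X[...,0]-.49,X[...,1]+.248)<.04)&(c[...,2]>c[...,0]*1.8)&(c[...,2]>60)&(X[...,2]>.05)&(X[...,2]<.11); B=X[b]
    T=B[B[:,2]>np.percentile(B[:,2],80)-.006]; print(n,len(B),'top',((T.min(0)+T.max(0))/2).round(4),T.mean(0).round(4),(T.max(0)-T.min(0)).round(3))
    w=(np.hypot(X[...,0]-.49,X[...,1]+.248)<.074)&(np.hypot(X[...,0]-.49,X[...,1]+.248)>.025)&(c.min(2)>90)&(X[...,2]>.025)&(X[...,2]<.06); W=X[w]
    A=np.c_[W[:,:2],np.ones(len(W))]; f=np.linalg.lstsq(A,W[:,2],rcond=None)[0]; print('plane',f[:2].round(3),'centre z',(f@[.49,-.248,1]).round(4),(W[:,:2].min(0)+W[:,:2].max(0))/2)
go([.49,-.247,.048])
```

```text
wrist 755 top [ 0.492  -0.2434  0.0768] [ 0.4919 -0.2433  0.077 ] [0.029 0.029 0.006]
plane [-0.02  -0.063] centre z 0.0414 [ 0.48998707 -0.24743614]
top 81 top [ 0.493  -0.2437  0.0773] [ 0.4932 -0.244   0.0765] [0.027 0.027 0.01 ]
plane [-0.016 -0.063] centre z 0.0412 [ 0.48981405 -0.24746893]
pos [ 0.4817 -0.2955  0.2061] d mm [ 48.7  -6.2 158.1] frac [ 0.0609 -0.0077  0.1977] yhead -17.2 j6 -0.29
```

Emit:
apply_moves(
  plan=[
    {"offset":[0.0325,-0.0037,0],"turn":0,"gripper":0.6},
    {"offset":[0.0324,-0.0036,0],"turn":0,"gripper":0.6},
    {"offset":[0,0,0.04],"turn":0,"gripper":0.6},
    {"offset":[0,0,0.04],"turn":0,"gripper":0.6},
    {"offset":[0,0,0.03],"turn":0,"gripper":0.6},
  ],
)

```text
time: 38.23
ee_pos: [0.4915, -0.2435, 0.1173]
orientation: [0.804, 0.594, -0.0, -0.0]
contact_force: [0.5, 0.5, -0.3]
opening: 0.357
finger_force: 0.0
```

Emit:
apply_moves(
  plan=[
    {"offset":[0,0,0],"turn":0,"gripper":0.6},
    {"offset":[0,0,0],"turn":0,"gripper":0.6},
    {"offset":[0,0,0],"turn":0,"gripper":0.6},
    {"offset":[0,0,0],"turn":0,"gripper":0.6},
    {"offset":[0,0,0],"turn":0,"gripper":0.6},
  ],
)

```text
time: 38.65
ee_pos: [0.4934, -0.2454, 0.1213]
orientation: [0.805, 0.594, 0.001, 0.002]
contact_force: [0.0, 0.3, 0.5]
opening: 0.601
finger_force: 0.0
```

Run:
```python
from h import *
go([.4915,-.2442,.048]); p=eyes.snapshot('wrist'); X=cloud(p); c=p['color'].astype(int)
b=(np.hypot(X[...,0]-.49,X[...,1]+.248)<.04)&(c[...,2]>c[...,0]*1.8)&(c[...,2]>60)&(X[...,2]>.05)&(X[...,2]<.11); B=X[b]
T=B[B[:,2]>np.percentile(B[:,2],80)-.006]; print(len(B),'top',((T.min(0)+T.max(0))/2).round(4),T.mean(0).round(4),(T.max(0)-T.min(0)).round(3))
go([.4915,-.2442,.048])
```

```text
pos [ 0.4934 -0.2454  0.1213] d mm [ 0.7 -2.4 73.3] frac [ 0.0008 -0.003   0.0917] yhead -17.2 j6 -0.21
1520 top [ 0.4918 -0.2428  0.0754] [ 0.4922 -0.2422  0.0768] [0.03  0.029 0.008]
pos [ 0.4932 -0.2453  0.1211] d mm [ 0.6 -2.2 73.1] frac [ 0.0007 -0.0027  0.0913] yhead -17.2 j6 -0.21
```

Emit:
apply_moves(
  plan=[
    {"offset":[0.0015,-0.0022,0.03],"turn":0,"gripper":0.6},
    {"offset":[0,0,0.03],"turn":0,"gripper":0.6},
    {"offset":[0,0,0.03],"turn":0,"gripper":0.6},
    {"offset":[0,0,0],"turn":0,"gripper":0.6},
    {"offset":[0,0,0],"turn":0,"gripper":0.6},
  ],
)

```text
time: 39.12
ee_pos: [0.4898, -0.2425, 0.0467]
orientation: [0.805, 0.594, -0.0, -0.001]
contact_force: [-0.3, -0.2, 0.8]
opening: 0.599
finger_force: 0.0
```

Emit:
apply_moves(
  plan=[
    {"offset":[0,0,0],"turn":0,"gripper":0},
    {"offset":[0,0,0],"turn":0,"gripper":0},
    {"offset":[0,0,0],"turn":0,"gripper":0},
    {"offset":[0,0,0],"turn":0,"gripper":0},
    {"offset":[0,0,0],"turn":0,"gripper":0},
  ],
  newtons=25,
)

```text
time: 39.53
ee_pos: [0.4916, -0.2434, 0.0487]
orientation: [0.805, 0.594, 0.0, 0.001]
contact_force: [-1.4, -0.4, 5.8]
opening: 0.334
finger_force: 25.0
```

Emit:
apply_moves(
  plan=[
    {"offset":[0,0,-0.02],"turn":0,"gripper":0},
    {"offset":[0,0,-0.03],"turn":0,"gripper":0},
    {"offset":[0,0,-0.04],"turn":0,"gripper":0},
    {"offset":[0,0,-0.04],"turn":0,"gripper":0},
    {"offset":[0,0,-0.04],"turn":0,"gripper":0},
  ],
)

```text
time: 39.95
ee_pos: [0.4896, -0.2422, 0.1835]
orientation: [0.805, 0.594, -0.0, -0.001]
contact_force: [0.7, -0.7, -2.6]
opening: 0.33
finger_force: 25.0
```

Emit:
apply_moves(
  plan=[
    {"offset":[0,0,-0.04],"turn":-0.0319,"gripper":0},
    {"offset":[0,0,0],"turn":-0.0319,"gripper":0},
    {"offset":[0,0,0],"turn":-0.0319,"gripper":0},
    {"offset":[0,0,0],"turn":0,"gripper":0},
    {"offset":[0,0,0],"turn":0,"gripper":0},
  ],
)

```text
time: 40.37
ee_pos: [0.49, -0.2424, 0.2144]
orientation: [0.708, 0.706, -0.0, -0.001]
contact_force: [0.1, -0.6, -2.7]
opening: 0.329
finger_force: 25.0
```

Run:
```python
from h import *
go([.5787,-.0275,.2]); s=st()[0]; print(s['contact_force'],s['torque'],s['opening'],s['finger_force'])
p=eyes.snapshot('wrist'); q=eyes.snapshot('scene')
for r in (p,q):
  for n in ['cover','cover_boss']: print(n,[(np.round(d['at'],4).tolist(),round(d['confidence'],2)) for d in eyes.landmark_of(n,r)][:3])
```

```text
pos [ 0.49   -0.2424  0.2144] d mm [215.1  88.3  14.4] frac [0.2688 0.1104 0.018 ] yhead -0.1 j6 -0.5
[ 0.10120529 -0.56156731 -2.7156366 ] [-0.01899348  0.10055153  0.00109704] 0.3289692970810898 24.998860750347376
cover [([0.4909, -0.2478, 0.1727], 0.67)]
cover_boss [([0.491, -0.2472, 0.2415], 0.61)]
cover [([0.4898, -0.2503, 0.1731], 0.89)]
cover_boss [([0.4854, -0.2402, 0.2455], 0.77)]
```

Emit:
apply_moves(
  plan=[
    {"offset":[0.0448,0.0184,0],"turn":0,"gripper":0},
    {"offset":[0.0448,0.0184,0],"turn":0,"gripper":0},
    {"offset":[0.0448,0.0184,0],"turn":0,"gripper":0},
    {"offset":[0.0448,0.0184,0],"turn":0,"gripper":0},
    {"offset":[0.0448,0.0184,0],"turn":0,"gripper":0},
  ],
)

```text
time: 41.08
ee_pos: [0.5644, -0.062, 0.215]
orientation: [0.707, 0.707, -0.0, 0.0]
contact_force: [0.3, -0.3, -2.4]
opening: 0.334
finger_force: 25.0
```

Emit:
apply_moves(
  plan=[
    {"offset":[0.0448,0.0184,0],"turn":0,"gripper":0},
    {"offset":[0,0,0.03],"turn":0,"gripper":0},
    {"offset":[0,0,0.03],"turn":0,"gripper":0},
    {"offset":[0,0,0],"turn":0,"gripper":0},
    {"offset":[0,0,0],"turn":0,"gripper":0},
  ],
)

```text
time: 41.5
ee_pos: [0.577, -0.0273, 0.1652]
orientation: [0.707, 0.707, -0.002, -0.002]
contact_force: [0.1, -0.3, -2.2]
opening: 0.336
finger_force: 25.0
```

Emit:
apply_moves(
  plan=[
    {"offset":[0,0,0],"turn":0,"gripper":0},
    {"offset":[0,0,0],"turn":0,"gripper":0},
    {"offset":[0,0,0],"turn":0,"gripper":0},
    {"offset":[0,0,0],"turn":0,"gripper":0},
    {"offset":[0,0,0],"turn":0,"gripper":0},
  ],
)

```text
time: 41.92
ee_pos: [0.5793, -0.0281, 0.1682]
orientation: [0.707, 0.707, 0.001, 0.001]
contact_force: [0.0, -0.1, -3.2]
opening: 0.334
finger_force: 25.0
```

```bash
cat >> h.py <<'E'
def disc(p,c0,zlo,zhi):  # plane, and circle fit (r 76) of the cover's face edge, from range
    X=cloud(p); c=p['color'].astype(int); r=np.hypot(X[...,0]-c0[0],X[...,1]-c0[1])
    w=(r<.09)&(c.min(2)>75)&(c.max(2)-c.min(2)<70)&(X[...,2]>zlo)&(X[...,2]<zhi)
    w=cv2.morphologyEx(w.astype(np.uint8),cv2.MORPH_OPEN,np.ones((3,3)))>0
    W=X[w]; f=None
    for _ in range(4):
        A=np.c_[W[:,:2],np.ones(len(W))]; f=np.linalg.lstsq(A,W[:,2],rcond=None)[0]; W=W[abs(W[:,2]-A@f)<.004]
    d=W[:,:2]-c0; a=np.degrees(np.arctan2(d[:,1],d[:,0])); E=[]
    for k in range(-180,180,5):
        m=(a>=k)&(a<k+5)
        if m.sum()>3:
            R=np.percentile(np.hypot(*d[m].T),98); E.append(W[m][np.argmin(abs(np.hypot(*d[m].T)-R)),:2]) if R>.062 else None
    E=np.array(E); A=np.c_[2*E,np.ones(len(E))]; s=np.linalg.lstsq(A,(E**2).sum(1),rcond=None)[0]
    print('plane',f[:2].round(3),'z',(f@[*c0,1]).round(4),'circle',s[:2].round(4),np.sqrt(s[2]+s[:2]@s[:2]).round(4),'n',len(E))
E
python3 - <<'E'
from h import *
go([.5787,-.0275,.103]); s=st()[0]; print(s['contact_force'],s['opening'])
for n in ['wrist','scene','top']:
    r=eyes.snapshot(n)
    for k in ['cover','cover_boss']: print(n,k,[(np.round(d['at'],4).tolist(),round(d['confidence'],2)) for d in eyes.landmark_of(k,r)][:2])
    try: disc(r,np.array([.5787,-.0275]),.13,.19)
    except Exception as e: print(e)
go([.5787,-.0275,.103])
E
```

```text
pos [ 0.5793 -0.0281  0.1682] d mm [ 0.6 -0.7 65.2] frac [ 0.0008 -0.0009  0.0815] yhead 0.0 j6 -0.09
[ 0.02305647 -0.10262166 -3.17951576] 0.33443205292500633
wrist cover [([0.5807, -0.032, 0.1252], 0.88), ([0.6844, 0.0763, 0.1918], 0.38)]
wrist cover_boss [([0.5822, -0.0297, 0.1959], 0.98)]
plane [ 0.    -0.066] z 0.1604 circle [ 0.5794 -0.0301] 0.0739 n 55
scene cover [([0.5796, -0.0356, 0.1287], 0.85), ([0.6221, 0.0747, 0.1573], 0.7)]
scene cover_boss [([0.5755, -0.0278, 0.198], 0.7)]
plane [ 0.003 -0.079] z 0.1584 circle [ 0.5767 -0.0277] 0.0745 n 64
top cover [([0.5794, -0.0364, 0.1239], 0.71)]
top cover_boss []
plane [-0.01  -0.056] z 0.1584 circle [ 0.5819 -0.0313] 0.0748 n 21
pos [ 0.5787 -0.0276  0.167 ] d mm [ 0.1  0.  64. ] frac [0.0001 0.     0.08  ] yhead 0.1 j6 -0.09
```

Emit:
apply_moves(
  plan=[
    {"offset":[0.0008,0,0.025],"turn":0,"gripper":0},
    {"offset":[0,0,0.025],"turn":0,"gripper":0},
    {"offset":[0,0,0.015],"turn":0,"gripper":0},
    {"offset":[0,0,0],"turn":0,"gripper":0},
    {"offset":[0,0,0],"turn":0,"gripper":0},
  ],
)

```text
time: 42.78
ee_pos: [0.5779, -0.0269, 0.1142]
orientation: [0.707, 0.707, -0.001, -0.001]
contact_force: [-0.2, -0.5, -1.2]
opening: 0.333
finger_force: 25.0
```

Emit:
apply_moves(
  plan=[
    {"offset":[0,0,0.004],"turn":0,"gripper":0},
    {"offset":[0,0,0.004],"turn":0,"gripper":0},
    {"offset":[0,0,0],"turn":0,"gripper":0},
  ],
  newtons=10,
)

```text
time: 43.03
ee_pos: [0.5791, -0.0271, 0.1091]
orientation: [0.707, 0.707, 0.0, 0.0]
contact_force: [-0.9, 0.0, -2.7]
opening: 0.334
finger_force: 10.0
```

Emit:
apply_moves(
  plan=[
    {"offset":[0,0,0.004],"turn":0,"gripper":0},
    {"offset":[0,0,0],"turn":0,"gripper":0},
  ],
)

```text
time: 43.2
ee_pos: [0.5793, -0.0272, 0.1059]
orientation: [0.707, 0.707, 0.0, 0.001]
contact_force: [0.9, -0.3, -1.9]
opening: 0.336
finger_force: 10.0
```

Run:
```python
from h import *
go([.5787,-.0275,.103]); s=st()[0]; print(s['contact_force'],s['torque'],s['opening'],s['finger_force'])
r=eyes.snapshot('wrist'); disc(r,np.array([.5787,-.0275]),.07,.13)
r=eyes.snapshot('scene'); disc(r,np.array([.5787,-.0275]),.07,.13)
```

```text
pos [ 0.5793 -0.0272  0.1059] d mm [-0.3 -0.6  2.9] frac [-0.0004 -0.0007  0.0036] yhead 0.0 j6 -0.09
[ 0.91865919 -0.3007049  -1.91148445] [-0.09304452 -0.08893875 -0.00432448] 0.3361735213093453 9.998394059948623
plane [ 0.    -0.026] z 0.0982 circle [ 0.5794 -0.0288] 0.0746 n 53
plane [ 0.002 -0.057] z 0.0965 circle [ 0.5772 -0.0252] 0.0739 n 46
```

Emit:
apply_moves(
  plan=[
    {"offset":[0,0,0.002],"turn":0,"gripper":0},
    {"offset":[0,0,0],"turn":0,"gripper":0},
    {"offset":[0,0,0],"turn":0,"gripper":0},
  ],
  newtons=4,
)

```text
time: 43.55
ee_pos: [0.579, -0.0271, 0.1041]
orientation: [0.707, 0.707, 0.0, 0.0]
contact_force: [0.5, 0.2, -1.2]
opening: 0.34
finger_force: 4.0
```

Emit:
apply_moves(
  plan=[
    {"offset":[0,0,0.002],"turn":0,"gripper":0},
    {"offset":[0,0,0],"turn":0,"gripper":0},
    {"offset":[0,0,0],"turn":0,"gripper":0},
  ],
)

```text
time: 43.8
ee_pos: [0.5791, -0.0271, 0.1031]
orientation: [0.707, 0.707, 0.0, 0.0]
contact_force: [-1.9, -0.2, 4.4]
opening: 0.342
finger_force: 4.0
```

Run:
```python
from h import *
go([.5787,-.0275,.103]); s=st()[0]; print(s['contact_force'],s['torque'],s['opening'],s['finger_force'])
r=eyes.snapshot('wrist'); disc(r,np.array([.5787,-.0275]),.07,.13)
```

```text
pos [ 0.5791 -0.0271  0.1031] d mm [-0.4 -0.4  0.1] frac [-0.0005 -0.0005  0.0002] yhead 0.1 j6 -0.09
[-1.92307029 -0.24799271  4.4492959 ] [-0.08045461  0.34941813  0.07299263] 0.3416711650695339 4.000295957084745
plane [ 0.    -0.001] z 0.0964 circle [ 0.5793 -0.0282] 0.0746 n 53
```

Emit:
apply_moves(
  plan=[
    {"offset":[0,0,0],"turn":0,"gripper":0.6},
    {"offset":[0,0,0],"turn":0,"gripper":0.6},
    {"offset":[0,0,0],"turn":0,"gripper":0.6},
    {"offset":[0,0,-0.02],"turn":0,"gripper":0.6},
    {"offset":[0,0,-0.05],"turn":0,"gripper":0.6},
  ],
)

```text
time: 44.27
ee_pos: [0.5736, -0.0266, 0.152]
orientation: [0.707, 0.707, -0.004, -0.005]
contact_force: [0.7, -0.2, 0.1]
opening: 0.601
finger_force: 0.0
```

Emit:
apply_moves(
  plan=[
    {"offset":[0,0,-0.05],"turn":0,"gripper":0.6},
    {"offset":[0,0,-0.05],"turn":0,"gripper":0.6},
    {"offset":[0,0,-0.05],"turn":0,"gripper":0.6},
    {"offset":[0,0,0],"turn":0,"gripper":0.6},
    {"offset":[0,0,0],"turn":0,"gripper":0.6},
  ],
)

```text
time: 44.68
ee_pos: [0.5808, -0.0272, 0.282]
orientation: [0.707, 0.707, 0.002, 0.003]
contact_force: [-0.4, 0.0, -1.1]
opening: 0.6
finger_force: 0.0
```

Run:
```python
from h import *
r=eyes.snapshot('wrist'); disc(r,np.array([.5787,-.0275]),.07,.13); save(r,'w9.png')
for k in ['cover','cover_boss','clamp_grip','knob_grip']: print(k,[(np.round(d['at'],4).tolist(),round(d['confidence'],2)) for d in eyes.landmark_of(k,r)][:2])
X=cloud(r); c=r['color'].astype(int)
k=(c[...,0]>2*c[...,1])&(c[...,0]>70)&(X[...,2]>.19)&(X[...,2]<.22)&(X[...,0]>.64); K=X[k]; print('knob top',len(K),((K.min(0)+K.max(0))/2).round(4),K.mean(0).round(4),(K.max(0)-K.min(0)).round(3))
g=(abs(X[...,2]-.166)<.006)&(X[...,0]>.6)&(X[...,0]<.66)&(abs(X[...,1]-.076)<.03); G=X[g]; f=np.polyfit(G[:,0],G[:,1],1); print('bar',len(G),'slope deg',np.degrees(np.arctan(f[0])),'y at .6267',np.polyval(f,.6267),'z',np.median(G[:,2]))
go([.6267,.0754,.28])
```

```text
plane [0.001 0.   ] z 0.0963 circle [ 0.5799 -0.0281] 0.0744 n 72
cover [([0.5822, -0.033, 0.0599], 0.79)]
cover_boss []
clamp_grip [([0.6301, 0.0785, 0.1589], 0.72)]
knob_grip [([0.6822, 0.0749, 0.1921], 0.91)]
knob top 2363 [0.6827 0.0743 0.1989] [0.68   0.0749 0.204 ] [0.042 0.04  0.018]
bar 1963 slope deg -2.2980384005768864 y at .6267 0.07598487597094175 z 0.166126338929703
pos [ 0.5774 -0.0269  0.2755] d mm [102.3  49.3  -4.6] frac [ 0.1278  0.0617 -0.0058] yhead 0.1 j6 -0.09
```

View pics/w9.png

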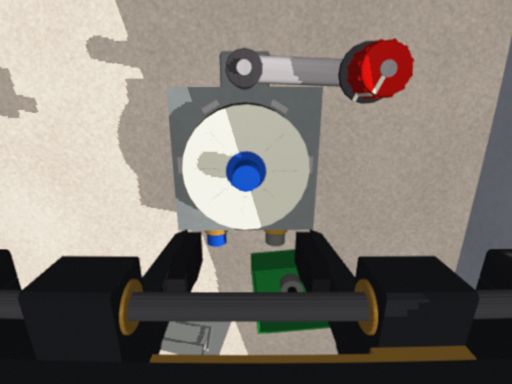

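Emit:
apply_moves(
  plan=[
    {"offset":[0.0428,0.0206,0],"turn":0,"gripper":0.6},
    {"offset":[0.0428,0.0206,0],"turn":0,"gripper":0.6},
    {"offset":[0.0428,0.0206,0],"turn":0,"gripper":0.6},
    {"offset":[0,0,0],"turn":-0.0374,"gripper":0.6},
    {"offset":[0,0,0],"turn":-0.0374,"gripper":0.6},
  ],
)

```text
time: 45.35
ee_pos: [0.6278, 0.0779, 0.2756]
orientation: [0.616, 0.788, -0.001, -0.002]
contact_force: [0.7, 0.4, 0.6]
opening: 0.601
finger_force: 0.0
```

Emit:
apply_moves(
  plan=[
    {"offset":[0,0,0],"turn":-0.0374,"gripper":0.6},
    {"offset":[0,0,0],"turn":-0.0374,"gripper":0.6},
    {"offset":[0,0,0],"turn":-0.0374,"gripper":0.6},
    {"offset":[0,0,0],"turn":-0.0374,"gripper":0.6},
    {"offset":[0,0,0],"turn":-0.0374,"gripper":0.6},
  ],
)

```text
time: 45.77
ee_pos: [0.6272, 0.0757, 0.2759]
orientation: [0.362, 0.932, -0.001, -0.002]
contact_force: [0.5, 0.3, -0.9]
opening: 0.599
finger_force: 0.0
```

Emit:
apply_moves(
  plan=[
    {"offset":[0,0,0],"turn":-0.0374,"gripper":0.6},
    {"offset":[0,0,0],"turn":-0.0374,"gripper":0.6},
    {"offset":[0,0,0],"turn":-0.0374,"gripper":0.6},
    {"offset":[0,0,0],"turn":-0.0374,"gripper":0.6},
    {"offset":[0,0,0],"turn":-0.0374,"gripper":0.6},
  ],
)

```text
time: 46.18
ee_pos: [0.6272, 0.0757, 0.2759]
orientation: [0.077, 0.997, -0.0, -0.002]
contact_force: [0.4, -0.5, -0.3]
opening: 0.597
finger_force: 0.0
```

Emit:
apply_moves(
  plan=[
    {"offset":[0,0,0],"turn":-0.0374,"gripper":0.6},
    {"offset":[0,0,0],"turn":0,"gripper":0.6},
    {"offset":[0,0,0],"turn":0,"gripper":0.6},
    {"offset":[0,0,0],"turn":0,"gripper":0.6},
  ],
)

```text
time: 46.52
ee_pos: [0.6277, 0.0757, 0.2771]
orientation: [0.023, 1.0, -0.0, -0.001]
contact_force: [-0.7, -0.7, 0.2]
opening: 0.598
finger_force: 0.0
```

Run:
```python
from h import *
go([.6267,.0760,.148])
```

```text
pos [0.6277 0.0757 0.2771] d mm [  0.7   0.3 129.1] frac [0.0009 0.0004 0.1614] yhead 87.4 j6 -1.44
```

Descend, opening wide enough (53 mm over a 22 mm bar), and grip.

Emit:
apply_moves(
  plan=[
    {"offset":[0.0009,0.0004,0.04],"turn":0,"gripper":0.6},
    {"offset":[0,0,0.04],"turn":0,"gripper":0.6},
    {"offset":[0,0,0.04],"turn":0,"gripper":0.6},
    {"offset":[0,0,0.03],"turn":0,"gripper":0.6},
    {"offset":[0,0,0.0115],"turn":0,"gripper":0.6},
  ],
)

```text
time: 46.93
ee_pos: [0.6242, 0.0758, 0.1439]
orientation: [0.022, 1.0, -0.0, -0.004]
contact_force: [-0.7, -0.6, -0.8]
opening: 0.6
finger_force: 0.0
```

Emit:
apply_moves(
  plan=[
    {"offset":[0,0,0],"turn":0,"gripper":0.6},
    {"offset":[0,0,0],"turn":0,"gripper":0.6},
    {"offset":[0,0,0],"turn":0,"gripper":0.6},
    {"offset":[0,0,0],"turn":0,"gripper":0.6},
  ],
)

```text
time: 47.27
ee_pos: [0.6292, 0.0763, 0.1518]
orientation: [0.021, 1.0, 0.0, 0.002]
contact_force: [-0.4, -0.1, 0.5]
opening: 0.593
finger_force: 0.0
```

Emit:
apply_moves(
  plan=[
    {"offset":[0,0,0],"turn":0,"gripper":0},
    {"offset":[0,0,0],"turn":0,"gripper":0},
    {"offset":[0,0,0],"turn":0,"gripper":0},
    {"offset":[0,0,0],"turn":0,"gripper":0},
    {"offset":[0,0,0],"turn":0,"gripper":0},
  ],
  newtons=15,
)

```text
time: 47.68
ee_pos: [0.6275, 0.0764, 0.1494]
orientation: [0.021, 1.0, 0.0, 0.0]
contact_force: [1.5, 1.3, 1.3]
opening: 0.254
finger_force: 14.0
```

Emit:
apply_moves(
  plan=[
    {"offset":[0.0003,-0.0047,0],"turn":0.025,"gripper":0},
    {"offset":[0.0003,-0.0047,0],"turn":0.025,"gripper":0},
    {"offset":[0.0003,-0.0047,0],"turn":0.025,"gripper":0},
    {"offset":[0.0003,-0.0047,0],"turn":0.025,"gripper":0},
  ],
)

```text
time: 48.02
ee_pos: [0.6247, 0.0616, 0.1494]
orientation: [0.179, 0.984, 0.0, 0.001]
contact_force: [1.0, 1.2, -0.7]
opening: 0.25
finger_force: 15.2
```

```bash
cat >> h.py <<'E'
def arc():
    s,p,R=st(); v=p[:2]-np.array([.5787,.0777]); h=np.degrees(np.arctan2(R[1,1],R[0,1]))
    print('arm dir from TCP',np.degrees(np.arctan2(v[1],v[0])).round(1),'from tool',round(h-90,1),'r',np.hypot(*v).round(4),'z',p[2].round(4),'F',np.round(s['contact_force'],1),'M',np.round(s['torque'],2),'open',round(s['opening'],3))
E
python3 -c "
from h import *
arc()"
```

```text
arm dir from TCP -19.3 from tool -20.6 r 0.0487 z 0.1494 F [ 1.   1.2 -0.7] M [ 0.09 -0.23  0.41] open 0.25
```

Emit:
apply_moves(
  plan=[
    {"offset":[0.0003,-0.0063,0],"turn":0.0333,"gripper":0},
    {"offset":[0.0003,-0.0063,0],"turn":0.0333,"gripper":0},
    {"offset":[0.0003,-0.0063,0],"turn":0.0333,"gripper":0},
    {"offset":[0.0003,-0.0063,0],"turn":0.0333,"gripper":0},
    {"offset":[0.0003,-0.0063,0],"turn":0.0333,"gripper":0},
  ],
)

```text
time: 48.43
ee_pos: [0.6103, 0.0405, 0.1494]
orientation: [0.428, 0.904, -0.0, 0.001]
contact_force: [1.5, -1.7, -0.3]
opening: 0.248
finger_force: 15.3
```

Emit:
apply_moves(
  plan=[
    {"offset":[0.0003,-0.0063,0],"turn":0.0333,"gripper":0},
    {"offset":[0.0003,-0.0063,0],"turn":0.0333,"gripper":0},
    {"offset":[0.0003,-0.0063,0],"turn":0.0333,"gripper":0},
    {"offset":[0.0003,-0.0063,0],"turn":0.0333,"gripper":0},
  ],
)

```text
time: 48.77
ee_pos: [0.5924, 0.0307, 0.1494]
orientation: [0.606, 0.795, -0.0, 0.001]
contact_force: [0.9, -1.7, -0.6]
opening: 0.25
finger_force: 15.4
```

```bash
python3 -c "
from h import *
arc()"
```

```text
arm dir from TCP -73.7 from tool -74.6 r 0.0489 z 0.1494 F [ 0.9 -1.7 -0.6] M [-0.38 -0.11  0.45] open 0.25
```

Emit:
apply_moves(
  plan=[
    {"offset":[0.0003,-0.0052,0],"turn":0.0278,"gripper":0},
    {"offset":[0.0003,-0.0052,0],"turn":0.0278,"gripper":0},
    {"offset":[0.0002,-0.0045,0],"turn":0.022,"gripper":0},
    {"offset":[0,0,0],"turn":0,"gripper":0},
  ],
)

```text
time: 49.1
ee_pos: [0.5797, 0.0286, 0.1494]
orientation: [0.697, 0.717, -0.001, 0.001]
contact_force: [-1.5, -6.1, 2.0]
opening: 0.253
finger_force: 15.0
```

```bash
python3 -c "
from h import *
arc()"
```

```text
arm dir from TCP -88.9 from tool -88.4 r 0.0491 z 0.1494 F [-1.5 -6.1  2. ] M [-0.96  0.26  0.14] open 0.253
```

Emit:
apply_moves(
  plan=[
    {"offset":[0,-0.002,0],"turn":0.009,"gripper":0},
    {"offset":[0,0,0],"turn":0,"gripper":0},
  ],
)

```text
time: 49.27
ee_pos: [0.5788, 0.0286, 0.1494]
orientation: [0.706, 0.708, -0.001, 0.001]
contact_force: [-0.8, -5.5, 0.8]
opening: 0.253
finger_force: 15.1
```

```bash
python3 -c "
from h import *
arc()"
```

```text
arm dir from TCP -89.9 from tool -89.9 r 0.0491 z 0.1494 F [-0.8 -5.5  0.8] M [-0.9   0.07  0.28] open 0.253
```

Emit:
apply_moves(
  plan=[
    {"offset":[0,-0.002,0],"turn":0.004,"gripper":0},
    {"offset":[0,-0.002,0],"turn":0.004,"gripper":0},
    {"offset":[0,0,0],"turn":0,"gripper":0},
  ],
)

```text
time: 49.52
ee_pos: [0.5779, 0.0286, 0.1494]
orientation: [0.715, 0.699, 0.001, 0.003]
contact_force: [7.3, -5.9, -5.0]
opening: 0.253
finger_force: 15.1
```

```bash
python3 -c "
from h import *
arc()"
```

```text
arm dir from TCP -90.9 from tool -91.3 r 0.0491 z 0.1494 F [ 7.3 -5.9 -5. ] M [-0.88 -0.99  0.3 ] open 0.253
```

Emit:
apply_moves(
  plan=[
    {"offset":[0,0,0],"turn":0,"gripper":0.65},
    {"offset":[0,0,0],"turn":0,"gripper":0.65},
    {"offset":[0,0,0],"turn":0,"gripper":0.65},
    {"offset":[0,0.002,-0.02],"turn":0,"gripper":0.65},
    {"offset":[0,0,-0.05],"turn":0,"gripper":0.65},
  ],
)

```text
time: 49.93
ee_pos: [0.5723, 0.0302, 0.199]
orientation: [0.715, 0.699, -0.005, -0.005]
contact_force: [-0.1, 0.2, -0.2]
opening: 0.603
finger_force: 0.0
```

Emit:
apply_moves(
  plan=[
    {"offset":[0,0,-0.05],"turn":0,"gripper":0.65},
    {"offset":[0,0,-0.05],"turn":0,"gripper":0.65},
    {"offset":[-0.035,0,-0.02],"turn":0,"gripper":0.65},
    {"offset":[-0.035,0,0],"turn":0,"gripper":0.65},
    {"offset":[0,0,0],"turn":0,"gripper":0.65},
  ],
)

```text
time: 50.35
ee_pos: [0.5764, -0.0292, 0.3038]
orientation: [0.716, 0.698, 0.001, 0.002]
contact_force: [-0.3, 1.0, 0.1]
opening: 0.652
finger_force: 0.0
```

Emit:
apply_moves(
  plan=[
    {"offset":[0,0,0],"turn":0,"gripper":0.65},
    {"offset":[0,0,0],"turn":0,"gripper":0.65},
    {"offset":[0,0,0],"turn":0,"gripper":0.65},
    {"offset":[0,0,0],"turn":0,"gripper":0.65},
  ],
)

```text
time: 50.68
ee_pos: [0.5752, -0.025, 0.3001]
orientation: [0.715, 0.699, -0.0, -0.001]
contact_force: [0.0, 0.3, -0.3]
opening: 0.652
finger_force: 0.0
```

Run:
```python
from h import *
go([.5787,-.0275,.178]); r=eyes.snapshot('wrist')
im=cv2.resize(r['color'][40:250,130:410],None,fx=2.8,fy=2.8,interpolation=cv2.INTER_CUBIC); cv2.imwrite('pics/w10.png',cv2.cvtColor(im,cv2.COLOR_RGB2BGR))
for k in ['knob_grip','clamp_grip','foot','cover']: print(k,[(np.round(d['at'],4).tolist(),round(d['confidence'],2)) for d in eyes.landmark_of(k,r)][:2])
X=cloud(r); c=r['color'].astype(int)
k=(c[...,0]>2*c[...,1])&(c[...,0]>70)&(X[...,2]>.2)&(X[...,2]<.21)&(np.hypot(X[...,0]-.58,X[...,1]+.027)<.04); K=X[k]; print('knob top',len(K),((K.min(0)+K.max(0))/2).round(4),K.mean(0).round(4),(K.max(0)-K.min(0)).round(3))
g=(abs(X[...,2]-.166)<.005)&(X[...,1]>.01)&(X[...,1]<.055)&(abs(X[...,0]-.5787)<.03); G=X[g]; f=np.polyfit(G[:,1],G[:,0],1); print('bar',len(G),'deg',np.degrees(np.arctan(f[0])),'x at y=0',np.polyval(f,0))
go([.5787,-.0275,.178])
```

```text
pos [ 0.5752 -0.025   0.3001] d mm [ -2.4   3.8 122.1] frac [-0.0031  0.0048  0.1526] yhead -1.3 j6 -0.06
knob_grip [([0.5786, -0.025, 0.1924], 0.97)]
clamp_grip [([0.5795, 0.0299, 0.1588], 0.65)]
foot []
cover [([0.5787, -0.0258, 0.1933], 0.62), ([0.6551, -0.2438, 0.004], 0.61)]
knob top 1303 [ 0.5784 -0.0265  0.2036] [ 0.5794 -0.0252  0.2048] [0.04  0.041 0.007]
bar 1095 deg 0.37978988326208674 x at y=0 0.5783355618000483
pos [ 0.5756 -0.0255  0.3008] d mm [ -1.9   3.3 122.8] frac [-0.0024  0.0041  0.1536] yhead -1.4 j6 -0.06
```

View pics/w10.png

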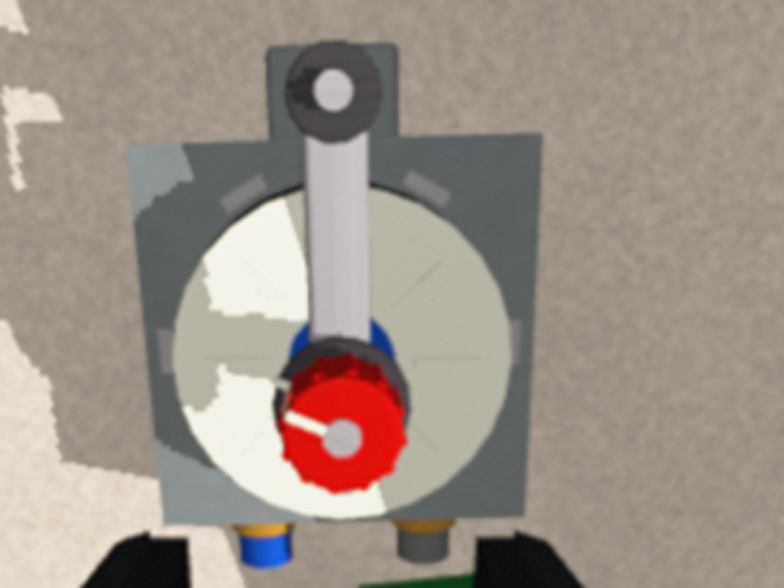

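Emit:
apply_moves(
  plan=[
    {"offset":[0,0,0],"turn":-0.0382,"gripper":0.75},
    {"offset":[0,0,0],"turn":-0.0382,"gripper":0.75},
    {"offset":[0,0,0],"turn":-0.0382,"gripper":0.75},
    {"offset":[0,0,0],"turn":-0.0382,"gripper":0.75},
    {"offset":[0,0,0],"turn":-0.0382,"gripper":0.75},
  ],
)

```text
time: 51.35
ee_pos: [0.5756, -0.0258, 0.3011]
orientation: [0.475, 0.88, 0.0, -0.0]
contact_force: [-0.2, -0.4, 0.7]
opening: 0.748
finger_force: 0.0
```

Emit:
apply_moves(
  plan=[
    {"offset":[0,0,0],"turn":-0.0382,"gripper":0.75},
    {"offset":[0,0,0],"turn":-0.0382,"gripper":0.75},
    {"offset":[0,0,0],"turn":-0.0382,"gripper":0.75},
    {"offset":[0,0,0],"turn":-0.0382,"gripper":0.75},
    {"offset":[0,0,0],"turn":-0.0382,"gripper":0.75},
  ],
)

```text
time: 51.77
ee_pos: [0.5756, -0.0258, 0.3011]
orientation: [0.193, 0.981, 0.0, -0.0]
contact_force: [-0.1, -0.2, -0.2]
opening: 0.753
finger_force: 0.0
```

Emit:
apply_moves(
  plan=[
    {"offset":[0,0,0],"turn":-0.0382,"gripper":0.75},
    {"offset":[0,0,0],"turn":-0.0382,"gripper":0.75},
    {"offset":[0,0,0],"turn":-0.0382,"gripper":0.75},
    {"offset":[0,0,0],"turn":-0.0382,"gripper":0.75},
    {"offset":[0,0,0],"turn":-0.0382,"gripper":0.75},
  ],
)

```text
time: 52.18
ee_pos: [0.5756, -0.0258, 0.3011]
orientation: [-0.105, 0.994, 0.0, -0.0]
contact_force: [-0.1, 0.5, 0.1]
opening: 0.746
finger_force: 0.0
```

Emit:
apply_moves(
  plan=[
    {"offset":[0,0,0.03],"turn":-0.0382,"gripper":0.75},
    {"offset":[0,0,0.03],"turn":0,"gripper":0.75},
    {"offset":[0,0,0],"turn":0,"gripper":0.75},
    {"offset":[0,0,0],"turn":0,"gripper":0.75},
    {"offset":[0,0,0],"turn":0,"gripper":0.75},
  ],
)

```text
time: 52.6
ee_pos: [0.576, -0.0259, 0.2541]
orientation: [-0.162, 0.987, -0.0, 0.0]
contact_force: [0.4, 1.5, 1.1]
opening: 0.748
finger_force: 0.0
```

Run:
```python
from h import *
go([.5786,-.0268,.179]); print(st()[0]['torque'])
```

```text
pos [ 0.576  -0.0259  0.2541] d mm [-2.1 -1.6 75.1] frac [-0.0026 -0.002   0.0938] yhead 108.6 j6 -1.98
[0.07419122 0.01027581 0.06733611]
```

Emit:
apply_moves(
  plan=[
    {"offset":[-0.0026,-0.002,0.03],"turn":0,"gripper":0.75},
    {"offset":[0,0,0.03],"turn":0,"gripper":0.75},
    {"offset":[0,0,0.02],"turn":0,"gripper":0.75},
    {"offset":[0,0,0.0138],"turn":0,"gripper":0.75},
    {"offset":[0,0,0],"turn":0,"gripper":0.75},
  ],
)

```text
time: 53.02
ee_pos: [0.5773, -0.0268, 0.1767]
orientation: [-0.162, 0.987, 0.0, -0.001]
contact_force: [-0.0, 0.2, -0.6]
opening: 0.746
finger_force: 0.0
```

Emit:
apply_moves(
  plan=[
    {"offset":[0,0,0],"turn":0,"gripper":0.75},
    {"offset":[0,0,0],"turn":0,"gripper":0.75},
    {"offset":[0,0,0],"turn":0,"gripper":0.75},
    {"offset":[0,0,0],"turn":0,"gripper":0.75},
    {"offset":[0,0,0],"turn":0,"gripper":0.75},
  ],
)

```text
time: 53.43
ee_pos: [0.5787, -0.0269, 0.1792]
orientation: [-0.162, 0.987, -0.0, 0.001]
contact_force: [-0.3, 0.4, -0.1]
opening: 0.754
finger_force: 0.0
```

Run:
```python
from h import *
go([.5786,-.0268,.179]); print(st()[0]['torque'])
```

```text
pos [ 0.5787 -0.0269  0.1792] d mm [0.1 0.1 0.2] frac [0.0001 0.0002 0.0003] yhead 108.6 j6 -1.99
[ 0.06432538 -0.01476045 -0.02501263]
```

Emit:
apply_moves(
  plan=[
    {"offset":[0,0,0],"turn":0,"gripper":0},
    {"offset":[0,0,0],"turn":0,"gripper":0},
    {"offset":[0,0,0],"turn":0,"gripper":0},
    {"offset":[0,0,0],"turn":0,"gripper":0},
    {"offset":[0,0,0],"turn":0,"gripper":0},
  ],
  newtons=25,
)

```text
time: 53.85
ee_pos: [0.578, -0.0268, 0.1781]
orientation: [-0.162, 0.987, 0.0, -0.0]
contact_force: [0.3, -0.7, 0.5]
opening: 0.45
finger_force: 25.0
```

Run:
```python
from h import *
go([.5786,-.0268,.179]); s=st()[0]; print(s['torque'],s['contact_force'],s['opening'])
```

```text
pos [ 0.578  -0.0268  0.1781] d mm [-0.5 -0.2 -0.9] frac [-0.0007 -0.0003 -0.0012] yhead 108.6 j6 -1.99
[ 0.11935117  0.01143141 -0.01159063] [ 0.27542594 -0.66383497  0.52608049] 0.4503755571742825
```

Emit:
apply_moves(
  plan=[
    {"offset":[0,0,0],"turn":0.03,"gripper":0},
    {"offset":[0,0,0],"turn":0.03,"gripper":0},
    {"offset":[0,0,0],"turn":0.03,"gripper":0},
    {"offset":[0,0,0],"turn":0.03,"gripper":0},
    {"offset":[0,0,0],"turn":0.03,"gripper":0},
  ],
)

```text
time: 54.27
ee_pos: [0.578, -0.0267, 0.1781]
orientation: [0.075, 0.997, 0.0, -0.0]
contact_force: [1.2, 0.7, 0.3]
opening: 0.449
finger_force: 25.0
```

```bash
cat >> h.py <<'E'
def tq(n=6):
    T=[];
    for i in range(n):
        s=telemetry.read_state(); T.append([s['torque'][2],s['joint_torque'][5],*s['contact_force']])
        if i<n-1: p=eyes.snapshot('wrist')
    T=np.array(T); s,q,R=st(); print('Mz',T[:,0].round(3),'mean',T[:,0].mean().round(4),'jt6',T[:,1].round(3),'F',T[:,2:].mean(0).round(1),'j6',round(s['joints'][5],3),'head',np.degrees(np.arctan2(R[1,1],R[0,1])).round(1),'pos',q.round(4)); return p
E
python3 -c "
from h import *
p=tq(); save(p,'w11.png')"
```

```text
Mz [ 0.03  -0.053 -0.017 -0.025 -0.07   0.018] mean -0.0196 jt6 [-1.111 -0.006  0.706  0.197 -0.005 -0.025] F [-0.2  0.8  0.4] j6 -1.516 head 81.7 pos [ 0.578  -0.0267  0.178 ]
```

View pics/w11.png

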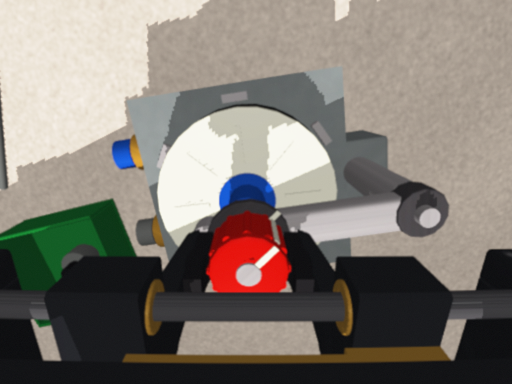

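```bash
cat >> h.py <<'E'
def mark(p,zs=(.166,.17,.173),show=True):
    s,q,R=st(); out=[]; c=p['color'].astype(float)
    for z in zs:
        for rad in (.021,.0225,.024):
            row=[]
            for a in range(-60,61,3):   # angle from tool +x, toward tool +y
                t=np.radians(a); X=np.array([*( [.5785,-.0268]+rad*(np.cos(t)*R[:2,0]+np.sin(t)*R[:2,1])),z])
                u,v=px(p,X); row.append(int(cv2.getRectSubPix(p['color'],(1,1),(float(u),float(v)))[0,0].mean()))
            out.append(row)
            if show: print(z,rad,row)
E
python3 - <<'E'
from h import *
p=eyes.snapshot('wrist'); mark(p)
m=p['color'][205:245:2,255:300:2].mean(2).astype(int); print(m)
E
```

```text
0.166 0.021 [47, 48, 48, 47, 47, 47, 48, 48, 47, 48, 48, 48, 48, 49, 48, 50, 49, 50, 51, 51, 52, 51, 50, 50, 50, 50, 52, 50, 50, 49, 50, 49, 50, 50, 67, 154, 187, 175, 95, 48, 49]
0.166 0.0225 [49, 49, 50, 48, 48, 48, 49, 49, 47, 46, 45, 44, 45, 46, 44, 44, 43, 42, 42, 43, 45, 47, 44, 43, 42, 42, 42, 44, 44, 45, 44, 42, 43, 44, 66, 164, 188, 163, 70, 46, 49]
0.166 0.024 [43, 45, 52, 60, 70, 75, 52, 46, 50, 57, 55, 38, 39, 38, 37, 45, 47, 51, 53, 50, 45, 43, 44, 43, 43, 42, 41, 39, 50, 55, 56, 56, 56, 91, 72, 110, 138, 122, 72, 80, 71]
0.17 0.021 [49, 48, 48, 49, 48, 47, 48, 48, 48, 47, 49, 48, 48, 48, 49, 49, 50, 51, 52, 51, 50, 50, 49, 50, 51, 50, 50, 49, 49, 49, 48, 50, 50, 82, 173, 187, 157, 65, 49, 49, 52]
0.17 0.0225 [48, 48, 48, 48, 48, 48, 48, 47, 48, 47, 48, 48, 47, 49, 48, 49, 49, 49, 51, 51, 52, 50, 50, 50, 51, 52, 50, 50, 50, 50, 49, 49, 50, 75, 172, 187, 146, 55, 49, 50, 51]
0.17 0.024 [48, 48, 45, 45, 44, 45, 46, 46, 46, 43, 43, 42, 42, 43, 43, 43, 41, 40, 41, 41, 44, 46, 43, 41, 40, 41, 41, 42, 43, 42, 40, 39, 41, 67, 164, 178, 126, 47, 53, 49, 51]
0.173 0.021 [48, 48, 
[... 1760 characters left out ...]
193 199 148 117 119]
 [ 43  46  45  42  46  43  45  42  51 111 125  98  46  47  44  38  39  72
  126 146 128  92  28]
 [ 45  44  44  43  43  43  45  43  46  99 125 108  51  46  41  17  16  18
   23  25  26  22  18]
 [ 46  46  46  46  46  56  61  58  47  91 125 114  56  45  37  15  16  17
   15  15  16  17  18]
 [ 64  60  54  53  49  50  56  63  74  80 122 122  70  45  36  15  16  15
   16  16  15  16  16]
 [ 85  86  84  80  75  59  47  50  63  66 132 129  87  43  37  15  15  12
   17  16  17  16  16]
 [ 87  87  88  87  87  82  71  53  47  50 119 156 111  46  42  18  16  16
   16  16  15  15  16]
 [ 88  87  87  88  87  86  87  79  63  50  48 108 135  49  43  24  14  15
   14  16  16  17  17]]
```

Emit:
apply_moves(
  plan=[
    {"offset":[0,0,0],"turn":0.03,"gripper":0},
    {"offset":[0,0,0],"turn":0.03,"gripper":0},
    {"offset":[0,0,0],"turn":0.03,"gripper":0},
    {"offset":[0,0,0],"turn":0.03,"gripper":0},
    {"offset":[0,0,0],"turn":0.03,"gripper":0},
  ],
)

```text
time: 54.98
ee_pos: [0.578, -0.0267, 0.178]
orientation: [0.305, 0.952, 0.0, -0.0]
contact_force: [-1.0, 1.0, 0.0]
opening: 0.445
finger_force: 25.0
```

Emit:
apply_moves(
  plan=[
    {"offset":[0,0,0],"turn":0.03,"gripper":0},
    {"offset":[0,0,0],"turn":0.03,"gripper":0},
    {"offset":[0,0,0],"turn":0.03,"gripper":0},
    {"offset":[0,0,0],"turn":0.03,"gripper":0},
    {"offset":[0,0,0],"turn":0.03,"gripper":0},
  ],
)

```text
time: 55.4
ee_pos: [0.5781, -0.0267, 0.178]
orientation: [0.519, 0.855, 0.0, -0.0]
contact_force: [-0.2, 1.0, -0.1]
opening: 0.447
finger_force: 25.0
```

Emit:
apply_moves(
  plan=[
    {"offset":[0,0,0],"turn":0.03,"gripper":0},
    {"offset":[0,0,0],"turn":0.03,"gripper":0},
    {"offset":[0,0,0],"turn":0.03,"gripper":0},
    {"offset":[0,0,0],"turn":0.03,"gripper":0},
    {"offset":[0,0,0],"turn":0.03,"gripper":0},
  ],
)

```text
time: 55.82
ee_pos: [0.5781, -0.0267, 0.178]
orientation: [0.704, 0.71, 0.0, -0.0]
contact_force: [0.5, 1.1, -0.2]
opening: 0.449
finger_force: 25.0
```

```bash
cat >> h.py <<'E'
def markang(p):
    s,q,R=st(); A=np.arange(-65,66,1.); res=[]
    for z,rad in ((.17,.021),(.17,.0225),(.173,.0225)):
        w=[]
        for a in A:
            t=np.radians(a); X=np.array([*( [.5785,-.0268]+rad*(np.cos(t)*R[:2,0]+np.sin(t)*R[:2,1])),z]); u,v=px(p,X)
            w.append(cv2.getRectSubPix(p['color'],(1,1),(float(u),float(v)))[0,0].mean())
        w=np.clip(np.array(w)-110,0,None); res.append((round((A*w).sum()/max(w.sum(),1),1),int(w.max())))
    print('mark angle,peak',res,'j6',round(s['joints'][5],3),'pos',q.round(4),'open',round(s['opening'],3),'Mz',round(s['torque'][2],3))
E
python3 -c "
from h import *
markang(eyes.snapshot('wrist'))"
```

```text
mark angle,peak [(np.float64(45.8), 137), (np.float64(45.6), 137), (np.float64(42.9), 137)] j6 -0.093 pos [ 0.5781 -0.0267  0.178 ] open 0.451 Mz -0.123
```

Emit:
apply_moves(
  plan=[
    {"offset":[0,0,0],"turn":0.03,"gripper":0},
    {"offset":[0,0,0],"turn":0.03,"gripper":0},
    {"offset":[0,0,0],"turn":0.03,"gripper":0},
    {"offset":[0,0,0],"turn":0.03,"gripper":0},
    {"offset":[0,0,0],"turn":0.03,"gripper":0},
  ],
)

```text
time: 56.28
ee_pos: [0.5781, -0.0267, 0.178]
orientation: [0.85, 0.527, 0.0, -0.0]
contact_force: [0.5, 0.9, -0.3]
opening: 0.442
finger_force: 25.0
```

```bash
python3 -c "
from h import *
markang(eyes.snapshot('wrist'))"
```

```text
mark angle,peak [(np.float64(46.2), 138), (np.float64(45.9), 138), (np.float64(43.2), 138)] j6 0.377 pos [ 0.5782 -0.0267  0.178 ] open 0.446 Mz -0.052
```

Emit:
apply_moves(
  plan=[
    {"offset":[0,0,0],"turn":0.03,"gripper":0},
    {"offset":[0,0,0],"turn":0.03,"gripper":0},
    {"offset":[0,0,0],"turn":0.03,"gripper":0},
  ],
)

```text
time: 56.58
ee_pos: [0.5782, -0.0267, 0.178]
orientation: [0.916, 0.402, 0.0, -0.0]
contact_force: [0.2, 1.3, 0.4]
opening: 0.447
finger_force: 25.0
```

```bash
python3 -c "
from h import *
markang(eyes.snapshot('wrist'))"
```

```text
mark angle,peak [(np.float64(46.2), 139), (np.float64(45.9), 139), (np.float64(43.2), 139)] j6 0.658 pos [ 0.5782 -0.0267  0.1781] open 0.448 Mz -0.121
```

Emit:
apply_moves(
  plan=[
    {"offset":[0,0,0],"turn":0.03,"gripper":0},
    {"offset":[0,0,0],"turn":0.03,"gripper":0},
    {"offset":[0,0,0],"turn":0.03,"gripper":0},
  ],
)

```text
time: 56.88
ee_pos: [0.5782, -0.0267, 0.1781]
orientation: [0.963, 0.27, 0.0, -0.0]
contact_force: [0.5, 1.7, 0.4]
opening: 0.444
finger_force: 25.0
```

```bash
python3 -c "
from h import *
markang(eyes.snapshot('wrist'))"
```

```text
mark angle,peak [(np.float64(46.2), 138), (np.float64(45.9), 138), (np.float64(43.2), 138)] j6 0.94 pos [ 0.5782 -0.0267  0.1781] open 0.445 Mz -0.078
```

Emit:
apply_moves(
  plan=[
    {"offset":[0,0,0],"turn":0.03,"gripper":0},
    {"offset":[0,0,0],"turn":0.03,"gripper":0},
    {"offset":[0,0,0],"turn":0.03,"gripper":0},
  ],
)

```text
time: 57.18
ee_pos: [0.5782, -0.0267, 0.1781]
orientation: [0.991, 0.132, 0.0, -0.0]
contact_force: [-0.2, 0.9, 0.5]
opening: 0.444
finger_force: 25.0
```

```bash
python3 -c "
from h import *
markang(eyes.snapshot('wrist'))"
```

```text
mark angle,peak [(np.float64(35.0), 137), (np.float64(34.9), 137), (np.float64(32.7), 137)] j6 1.221 pos [ 0.5782 -0.0267  0.1782] open 0.449 Mz -0.037
```

Run:
```python
from h import *
p=eyes.snapshot('wrist'); s,q,R=st(); A=np.arange(-90,91,1.)
for z,rad in ((.205,.009),(.205,.011),(.205,.013),(.205,.015)):
    w=np.array([cv2.getRectSubPix(p['color'],(1,1),tuple(map(float,px(p,[*([.5785,-.0268]+rad*(np.cos(t)*R[:2,0]+np.sin(t)*R[:2,1])),z]))))[0,0].astype(float).min() for t in np.radians(A)])
    w=np.clip(w-90,0,None); print(rad,((A*w).sum()/max(w.sum(),1)).round(1),w.max())
markang(p)
```

```text
0.009 47.5 152.0
0.011 46.6 152.0
0.013 46.1 153.0
0.015 45.7 152.0
mark angle,peak [(np.float64(35.3), 137), (np.float64(35.1), 137), (np.float64(33.0), 137)] j6 1.214 pos [ 0.5782 -0.0267  0.1782] open 0.446 Mz 0.022
```

Emit:
apply_moves(
  plan=[
    {"offset":[0,0,0],"turn":0,"gripper":0.7},
    {"offset":[0,0,0],"turn":0,"gripper":0.7},
    {"offset":[0,0,0],"turn":0,"gripper":0.7},
    {"offset":[0,0,-0.02],"turn":0,"gripper":0.7},
    {"offset":[0,0,-0.04],"turn":0,"gripper":0.7},
  ],
)

```text
time: 57.7
ee_pos: [0.5747, -0.0268, 0.2215]
orientation: [0.991, 0.132, -0.005, -0.001]
contact_force: [0.9, -0.5, -0.0]
opening: 0.704
finger_force: 0.0
```

Emit:
apply_moves(
  plan=[
    {"offset":[0,0,-0.05],"turn":0,"gripper":0.7},
    {"offset":[0,0,-0.05],"turn":0,"gripper":0.7},
    {"offset":[0,0,-0.04],"turn":0,"gripper":0.7},
    {"offset":[0,0,0],"turn":0,"gripper":0.7},
    {"offset":[0,0,0],"turn":0,"gripper":0.7},
  ],
)

```text
time: 58.12
ee_pos: [0.5795, -0.0271, 0.3414]
orientation: [0.991, 0.131, 0.003, 0.001]
contact_force: [-0.3, -0.3, 0.5]
opening: 0.701
finger_force: 0.0
```

Run:
```python
from h import *
p=eyes.snapshot('wrist'); q=eyes.snapshot('scene'); t=eyes.snapshot('top'); go([.5786,-.0268,.35])
disc(p,np.array([.5787,-.0275]),.07,.13)
a=cv2.resize(p['color'][30:270,100:420],(400,300),interpolation=cv2.INTER_CUBIC); b=cv2.resize(q['color'][150:285,150:330],(400,300),interpolation=cv2.INTER_CUBIC)
c=cv2.resize(t['color'][90:300,60:340],(400,300)); d=cv2.resize(q['color'],(400,300))
cv2.imwrite('pics/fin.png',cv2.cvtColor(np.vstack([np.hstack([a,b]),np.hstack([c,d])]),cv2.COLOR_RGB2BGR))
for k in ['spent0','detergent','scoop_mug','foot','cover_boss','clamp_grip']: print(k,[(np.round(x['at'],3).tolist(),round(x['confidence'],2)) for x in eyes.landmark_of(k,q)][:2])
```

```text
pos [ 0.5771 -0.0268  0.3359] d mm [  1.4   0.3 -14.1] frac [ 0.0018  0.0004 -0.0176] yhead -74.9 j6 1.22
plane [0.002 0.   ] z 0.0962 circle [ 0.5798 -0.0291] 0.0744 n 67
spent0 [([0.657, -0.24, 0.003], 0.64)]
detergent [([0.658, 0.352, 0.002], 0.7)]
scoop_mug [([0.337, -0.476, 0.0], 0.62)]
foot []
cover_boss [([0.577, -0.026, 0.133], 0.79)]
clamp_grip [([0.575, 0.028, 0.157], 0.93), ([0.658, 0.35, 0.001], 0.39)]
```

View pics/fin.png

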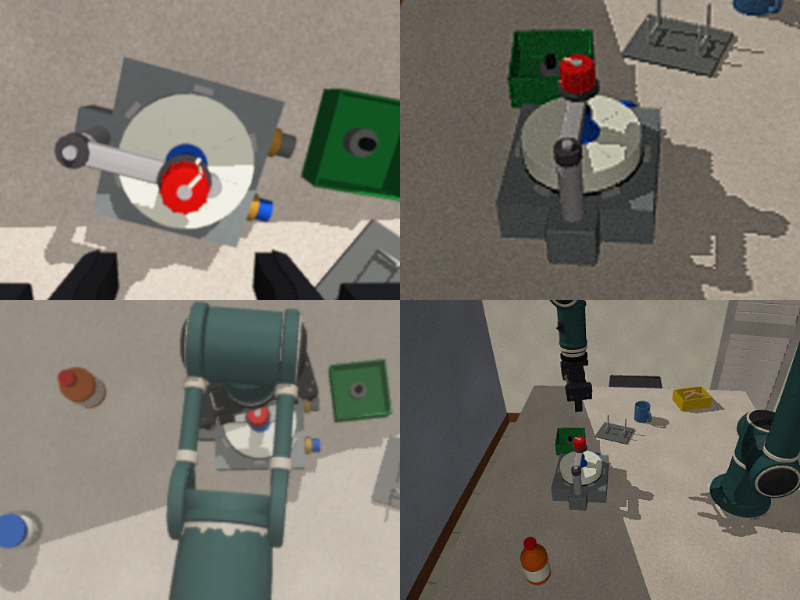

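```bash
python3 -c "
from h import *
print(workorder.hand_in())"
```

```text
the job is handed in; nothing more can be done
None
```

I've handed in the job with every step done in the order asked. One thing went wrong: the cover slipped from the gripper while I lifted it off the rack and landed rim down on the counter, so I picked it up again by its boss. At the end the spent cartridge was in the tub, all three blue ones were home with stems up, and the cover lay flat between the lugs. The clamp arm was on its stop, and the clutch had slipped about 0.19 rad (limit 0.6). The bottle and mug had not moved.

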